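# Set up the attic hob and light it for coffee

## Task

Put the iron pan support back on the little gas hob, its four drilled feet down over the four locating pins and flat on the hob top; then stand the coffee pot upright on it, centred over the burner, and gently let go. Then push the knob in against its spring, turn it anticlockwise past the off stop and leave its pointer at the large-flame mark; never force the knob round without pushing it in, and leave the canister and the glass mug standing where they are.

Things in the scene. Friction and masses are not known exactly. Their poses are not given: they have to be found in the camera images.
- hob: Fixed one-burner tabletop gas hob, brushed steel, 284 x 344 mm, flat top 70 mm above the worktop. Origin: centre of its underside, on the worktop; x to its back edge (away from the robot at yaw 0), y to its left, z up. Knob at the right front of the top, burner left of the middle; burner cap 56 mm across, its top 23 mm above the hob top.
- burner (a point): Point on the burner's axis at the level of the hob top; axes as the hob's. Four locating pins stand round it at x = +-80 mm, y = +-80 mm: 8 mm thick, 14 mm high above the hob top, with round tips.
- pan_support: Loose dark cast-iron pan support, about 0.5 kg, the same after any quarter turn, 186 mm square overall, 46 mm high. Origin: centre, level with the undersides of its feet; z up. Four flat feet, 26 mm square, 6 mm thick, at x = +-80, y = +-80 mm, each drilled through with a 12 mm hole. Starts on the worktop beside the hob, on either side of it.
- support_top (a point): Centre of the pan support, level with the tops of its fingers, 46 mm above its foot undersides; axes as the support's. A square frame (outside 141 mm, bars 9 mm wide, top 4 mm below this point) carries four fingers along its x and y axes, running inwards from 66 to 20 mm from the centre, 9 mm wide, 15 mm tall: the pot stands on them; pinch one near its inner end to carry.
- coffee_pot: Loose round aluminium stovetop coffee pot, about 0.42 kg, 154 mm high. Origin: centre of its base, which is 84 mm wide; z up. The black handle points along the pot's -x, reaching 79 mm from its axis, 57 to 133 mm high; the short spout along +x, reaching 44 mm. Starts upright on the worktop on the other side of the hob from the pan support.
- pot_grip (a point): Point on the pot's axis 108 mm above its base; axes as the pot's. From 38 mm below to 26 mm above it the upper chamber is a plain upright cylinder 58 mm across, to be gripped from above across y, clear of handle and spout. The lid and its 16 mm knob end 46 mm above this point.
- knob_press (a joint): How far the knob is pushed in, in m: 0 out, 0.007 at the end of its travel. The spring needs about 5 N to start and 10 N at the end. The off stop is cleared from 0.0045 on; once turned past it, the released knob stays in at about 0.004.
- knob_turn (a joint): Angle of the knob in rad, growing anticlockwise seen from above: 0 off (where it starts; pointer along the hob's +x at the off dot), 1.4 at the large-flame mark, 2.9 at the small-flame mark. Not pushed in, it meets a hard stop after 0.03; light friction (about 0.04 N m) holds it where it is left.
- knob_grip (a point): On the knob's upright axis, turning and sinking with it, 10 mm below the top of its grip bar; x along the pointer. Black knob: round skirt 42 mm wide, 17 to 26 mm below this point; upright bar across it 40 mm long (x), 13 mm thick (y), from the skirt to 10 mm above this point. At off the point is 35 mm above the hob top.
- canister_lid (a point): Top of the wooden lid knob of the cream ceramic canister, 100 mm wide, 143 mm high. It stands on a fixed birch plywood shelf unit (240 deep, 280 wide, 120 mm high) at the left of the worktop, whose drawer is pulled 70 to 100 mm out towards the robot. Leave it.
- mug_rim (a point): Centre of the mouth of the glass mug, 78 mm wide, 92 mm high, standing on the shelf unit beside the canister. Leave it.

How it is judged:
On the way, in this order (a step that is already met when the one before it is completed fails the run):
1. the pan support sits over the four pins, feet flat on the hob top, let go (horizontal distance between pan_support and burner below 0.005 m and z of pan_support in the frame of burner between -0.0025 and 0.0025 m and angle between pan_support's own z axis and vertical below 0.03 rad and (angle between the x axis of pan_support and the x axis of burner, either way round below 0.06 rad or angle between the x axis of pan_support and the y axis of burner, either way round below 0.06 rad) and contact force between the fingers and pan_support below 0.05 N), for 0.2 s.
2. the coffee pot stands upright on the pan support over the burner, let go (horizontal distance between coffee_pot and burner below 0.015 m and z of coffee_pot in the frame of burner between 0.042 and 0.05 m and angle between coffee_pot's own z axis and vertical below 0.05 rad and contact force between the fingers and coffee_pot below 0.05 N), for 0.2 s.
3. the knob, pushed in, is turned past the off stop to the large-flame mark (value of joint knob_press above 0.0025 m and value of joint knob_turn between 1.2 and 1.6 rad), for 0.2 s.
At the end, for the whole second after the job is handed in: Support over the four pins, feet flat on the hob top (centre within 5 mm of the burner axis, height within 2.5 mm); pot still and upright on it, axis within 15 mm of the burner's; knob pointer within 0.2 rad of the large-flame mark (1.4 rad); all let go (horizontal distance between pan_support and burner below 0.005 m and z of pan_support in the frame of burner between -0.0025 and 0.0025 m and angle between pan_support's own z axis and vertical below 0.03 rad and (angle between the x axis of pan_support and the x axis of burner, either way round below 0.06 rad or angle between the x axis of pan_support and the y axis of burner, either way round below 0.06 rad) and horizontal distance between coffee_pot and burner below 0.015 m and z of coffee_pot in the frame of burner between 0.042 and 0.05 m and angle between coffee_pot's own z axis and vertical below 0.05 rad and linear speed of coffee_pot below 0.02 m/s and value of joint knob_turn between 1.2 and 1.6 rad); the robot touches nothing.
It fails at once if the knob is forced against or round past its stop without being pushed in (value of joint knob_turn above 0.055 rad and value of joint knob_press below 0.0025 m).
It fails at once if the coffee pot is tipped over by more than 45 degrees (angle between coffee_pot's own z axis and vertical above 0.8 rad).
It fails at once if the coffee pot is banged down on the pan support or hob (contact force between coffee_pot and pan_support above 60 N or contact force between coffee_pot and hob above 60 N).
It fails at once if the canister or the glass mug is shifted by more than 20 mm (distance of any of canister_lid, mug_rim from where it was at the start of the episode above 0.02 m).
It also fails if it takes over 72 s, if anything falls off the work surface, if the arm or the gripper's body presses on something with over 40 N, if the wrist force passes 120 N, or if a joint passes its speed limit or range.

## Robot

A 6-joint arm with a two-finger parallel gripper is mounted at the origin on the work surface. World frame = base frame: x ahead of the robot, y to its left, z up, the work surface at z = 0. Lengths are in m, angles in rad, forces in N, time in s.
With the tool pointing down it reaches from about 0.275 to 0.725 m from the base axis. Payload 5.6 kg.
Tool frame: the origin (TCP) lies midway between the tips of the shut fingers; the grasp point (between the pads) lies env.hold_point_z behind it (env.hold_point_z is the distance from the TCP to the grasp point, in m); z points along the fingers, y is the direction in which the jaws open and shut (so a half turn about z gives the same grasp; the last joint's range is limited). The gripper opens to 85 mm and grips with 20 to 120 N. Pads are 22 mm wide; open, the fingers measure 114 mm over their backs; the gripper's body (76 mm by 85 mm) begins 54 mm behind the grasp point. The pads swing forward as they close: fully open they stand 13 mm farther back than shut.
Start: joints at [-0.869, 0.255, 0.108, 0, -1.424, -0.285], TCP at [0.223, -0.503, 0.206] pointing down, gripper open.
Joint ranges: [-2.95, 2.95], [-1.21, 1.97], [-1.09, 1.5], [-2.87, 1.71], [-2.94, -0.07], [-3.05, 3.05]. Speed limits (rad/s): [2.57, 2.57, 3.14, 3.14, 3.14, 3.14].

## Interface

Orientations are given as a unit quaternion [w, x, y, z].
In Python, from workcell import monitor, cams, workorder, env gives the robot as it stands.
- The arm moves only by the tool play_rows, never from a script. Its argument "plan" is one flat list of numbers, 5 for each row, row after row: the shift along the tool's x, y, z in m, then the turn about the tool's z in rad, then the gripper command: -1 is fully open, 1 is shut, values between are in proportion. A call has 1 to 8 rows; each row shifts and turns the commanded pose from where the row before left it, along the tool's axes as they then stand; what a row does not reach is not made up. A row lasts 1/10 s, in which the tool goes at most 50 mm and 8.59 degrees, less where a joint would pass 70% of its speed; a pose out of reach is approached as far as the arm can. A call is refused whole if a number of a shift passes 0.05 or a number of a turn 0.15, either way. A call with a gripper value outside its range is refused whole. The fingers move at their own pace and stop on an object; the grip force is fixed at half the most. Time passes only in rows, so rows that do not move let the fingers close. It gives the time, the measured TCP pose, the force and the opening at its end, in the units of the state.
- monitor.state(): the state, without advancing time (a new reading comes with each control period).
- cams.snapshot(name): name is "side" or "top" or "wrist"; returns a dict with "pixels" (420x560x3 uint8, red, green, blue), "mtx" (3x3 intrinsics, pixels), "k1" (the pictures are not rectified: a ray, as slopes to the right and down, at radius r is drawn at 1 + k1 r^2 times it, then the intrinsics apply), "pose" (4x4, takes a point from camera to world coordinates). Camera axes: x right, y down, z forward; pixel columns grow to the right and rows downward; lengths in m; the calibration is good to about 2 mm. A picture is of the moment at which its call begins. There is no depth.
- workorder.hand_in(): hands the job in, once; it reports no verdict.
The state is a dict: "t": time; "q": joint angles; "joint_vel": joint speeds; "joint_efforts": joint torques, N m; "tcp_pos": TCP position; "ee_rot": TCP orientation; "wrist_force": force on the tool from outside, world axes, zero at the start; "ft_torque": the same for the moment, N m; "grip_width": finger opening in m.
Only numpy, scipy, OpenCV 4.12 (cv2) and the standard library are available. Lean on these libraries where they do the work, as an engineer would, in place of code of your own. Each camera call takes 0.05 s, during which the arm holds its last target.

## Working session

There is one attempt and no reset: what is moved stays moved. The work goes in short steps, Python scripts to look and compute and a tool call to move; the robot and the scene stay as the last step left them, time stands still between calls to the robot, and variables do not carry over. Pictures are saved under pics/ and viewed, and the job is handed in when it is done.

Besides the shell and the picture viewer there is one more tool, called after "Emit:" by a JSON object that holds its "method" and its "body". play_rows: Moves the arm, as the interface text tells. Its arguments: {"type":"object","properties":{"plan":{"type":"array","items":{"type":"number"}}},"required":["plan"]}

```bash
ls; mkdir -p pics
cat > h.py <<'E'
import numpy as np, cv2
from workcell import monitor, cams, workorder, env
def snap(n,f):
    s=cams.snapshot(n); cv2.imwrite('pics/'+f,cv2.cvtColor(s['pixels'],cv2.COLOR_RGB2BGR)); np.savez('pics/'+f[:-4]+'.npz',**{k:s[k] for k in('pixels','mtx','k1','pose')}); return s
def load(f): return dict(np.load('pics/'+f+'.npz'))
def rays(s,px):
    px=np.atleast_2d(np.asarray(px,float)); K=s['mtx']
    d=np.c_[(px[:,0]-K[0,2])/K[0,0],(px[:,1]-K[1,2])/K[1,1]]
    u=d.copy()
    for _ in range(30): u=d/(1+float(s['k1'])*(u**2).sum(1,keepdims=True))
    v=np.c_[u,np.ones(len(u))]@s['pose'][:3,:3].T
    return s['pose'][:3,3],v
def onz(s,px,z):
    o,v=rays(s,px); return o+v*((z-o[2])/v[:,2])[:,None]
def proj(s,P):
    P=np.atleast_2d(np.asarray(P,float)); c=(P-s['pose'][:3,3])@s['pose'][:3,:3]
    u=c[:,:2]/c[:,2:]; u=u*(1+float(s['k1'])*(u**2).sum(1,keepdims=True))
    K=s['mtx']; return np.c_[u[:,0]*K[0,0]+K[0,2],u[:,1]*K[1,1]+K[1,2]]
E
python3 - <<'E'
from h import *
for n in('top','side','wrist'):
    s=snap(n,n+'0.png'); print(n,s['pose'].round(3).tolist(),s['k1'],s['mtx'].round(1).tolist())
print(monitor.state(), env.hold_point_z,[a for a in dir(env) if a[0]!='_'])
E
```

```text
pics
top [[0.03, -0.993, 0.115, 0.346], [-1.0, -0.031, -0.003, 0.093], [0.007, -0.115, -0.993, 1.58], [0.0, 0.0, 0.0, 1.0]] -0.14817380316519524 [[510.5, 0.0, 268.9], [0.0, 510.5, 216.2], [0.0, 0.0, 1.0]]
side [[-0.978, -0.141, 0.151, 0.265], [-0.207, 0.661, -0.721, 1.307], [0.002, -0.737, -0.676, 1.307], [0.0, 0.0, 0.0, 1.0]] -0.15831945092223237 [[518.0, 0.0, 282.6], [0.0, 518.0, 224.0], [0.0, 0.0, 1.0]]
wrist [[-0.404, 0.869, 0.284, 0.15], [0.915, 0.384, 0.126, -0.536], [0.0, 0.311, -0.95, 0.371], [0.0, 0.0, 0.0, 1.0]] -0.059868087724056926 [[314.0, 0.0, 281.9], [0.0, 314.0, 204.9], [0.0, 0.0, 1.0]]
{'t': 0.15, 'q': array([-8.69398702e-01,  2.55614153e-01,  1.07304658e-01, -2.99252389e-04,
       -1.42390293e+00, -2.84612290e-01]), 'joint_vel': array([-0.00144428, -0.0011202 ,  0.00474456, -0.00103269,  0.00102151,
        0.00061975]), 'joint_efforts': array([-1.80518287e-03, -3.86938691e+01,  2.38082063e+01,  5.36666259e+00,
       -4.56293215e-03,  4.85264437e-06]), 'tcp_pos': array([ 0.22252234, -0.50253566,  0.20521145]), 'ee_rot': array([-2.04726885e-04, -2.06866027e-01,  9.78369012e-01,  6.93774408e-04]), 'wrist_force': array([ 0.416298  ,  1.52783865, -0.00948354]), 'ft_torque': array([ 0.01173153,  0.06017356, -0.01249631]), 'grip_width': 0.08563210884109605} 0.0187 ['MotionError', 'hold_point_z']
```

View pics/top0.png

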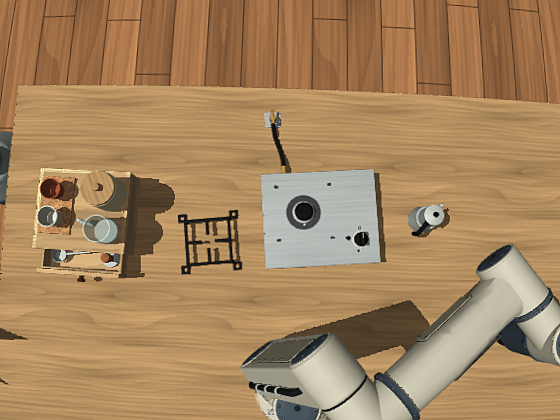

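View pics/side0.png

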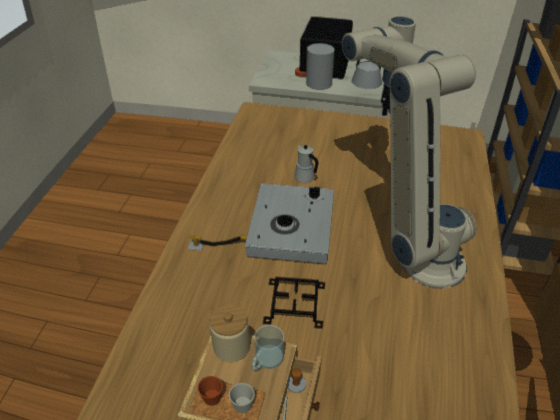

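View pics/wrist0.png

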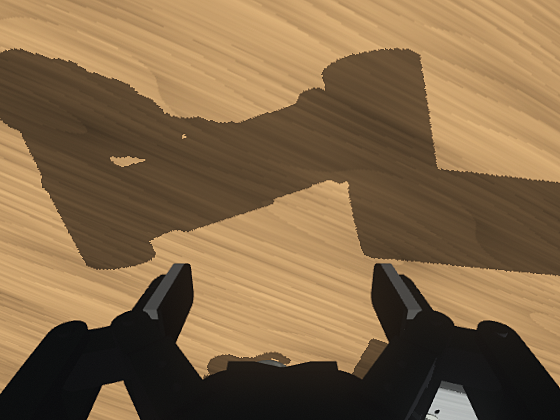

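Run:
```python
from h import *
s=load('top0'); im=cv2.imread('pics/top0.png')
a=cv2.resize(im[160:280,165:285],(600,600),interpolation=cv2.INTER_CUBIC)
cv2.imwrite('pics/c1.png',a)
a=cv2.resize(im[160:280,255:395],(700,600),interpolation=cv2.INTER_CUBIC)
cv2.imwrite('pics/c2.png',a)
a=cv2.resize(im[190:250,395:465],(700,600),interpolation=cv2.INTER_CUBIC)
cv2.imwrite('pics/c3.png',a)
```

```text
(no output)
```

View pics/c1.png

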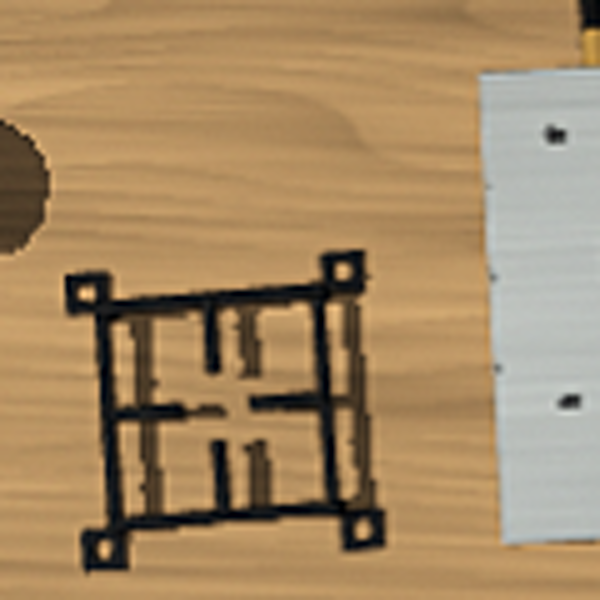

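View pics/c2.png

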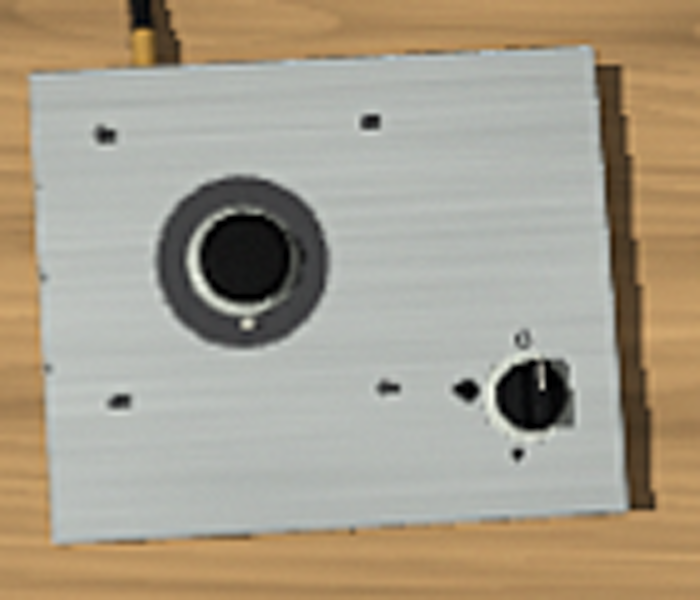

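View pics/c3.png

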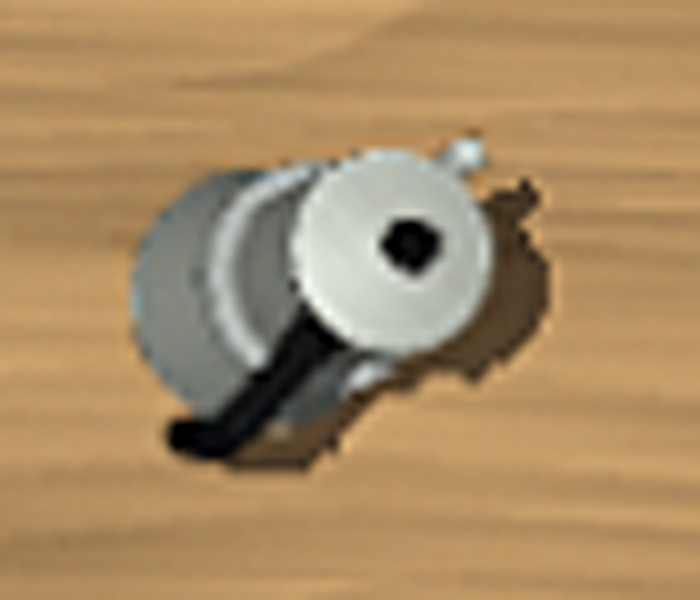

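```bash
cat > m0.py <<'E'
from h import *
s=load('top0')
def c(p,k,off): return (np.array(p,float)+.5)/k-.5+off
f=onz(s,c([(88,292),(343,271),(364,528),(105,548)],5,(165,160)),0.006); print('feet',f.round(4).tolist(),'mean',f.mean(0).round(4))
e=f-np.roll(f,1,0);print(np.linalg.norm(e,axis=1), np.degrees(np.arctan2(e[:,1],e[:,0])))
h=onz(s,c([(30,73),(592,46),(628,508),(54,543)],5,(255,160)),0.07);print('hob',h.round(4).tolist(),h.mean(0).round(4))
e=h-np.roll(h,1,0);print(np.linalg.norm(e,axis=1), np.degrees(np.arctan2(e[:,1],e[:,0])))
b=onz(s,c([(247,259)],5,(255,160)),0.093);print('burner cap',b)
p=onz(s,c([(104,134),(370,122),(388,388),(120,401)],5,(255,160)),0.077);print('pins',p.round(4).tolist(),p.mean(0).round(4))
k=onz(s,c([(533,395)],5,(255,160)),0.105);print('knob',k)
t=onz(s,c([(410,243)],10,(395,190)),0.150);print('potlid',t)
t=onz(s,c([(195,440)],10,(395,190)),0.12);print('handle end',t)
t=onz(s,c([(467,154)],10,(395,190)),0.12);print('spout end',t)
E
python3 m0.py
```

```text
feet [[0.5143, 0.3574, 0.006], [0.5323, 0.1989, 0.006], [0.3737, 0.1801, 0.006], [0.356, 0.3394, 0.006]] mean [0.4441 0.2689 0.006 ]
[0.15924668 0.15948647 0.15974374 0.16027828] [   6.48692817  -83.50381008 -173.22931588   96.31915538]
hob [[0.6472, 0.1169, 0.07], [0.6754, -0.2236, 0.07], [0.3963, -0.2471, 0.07], [0.3663, 0.0937, 0.07]] [ 0.5213 -0.065   0.07  ]
[0.28184565 0.34161308 0.28013405 0.34213889] [   4.70547467  -85.25931931 -175.18807116   95.02734042]
burner cap [[ 0.53553184 -0.01452433  0.093     ]]
pins [[0.6101, 0.0714, 0.077], [0.6226, -0.0877, 0.077], [0.4633, -0.101, 0.077], [0.4509, 0.0574, 0.077]] [ 0.5367 -0.015   0.077 ]
knob [[ 0.45942477 -0.18246196  0.105     ]]
potlid [[ 0.53313752 -0.39026087  0.15      ]]
handle end [[ 0.47727649 -0.33536471  0.12      ]]
spout end [[ 0.56403109 -0.41805604  0.12      ]]
```

```bash
cat >> h.py <<'E'
def psi(st=None):
    st=st or monitor.state(); w,x,y,z=st['ee_rot']
    return np.degrees(np.arctan2(2*(x*y+w*z),1-2*(y*y+z*z)))%360
def go(target,ps):
    st=monitor.state(); p=psi(st); dt=(p-ps+180)%360-180
    a=np.radians(ps); d=np.array(target)-st['tcp_pos']
    X=np.array([np.cos(a),np.sin(a)]); Y=np.array([np.sin(a),-np.cos(a)])
    print('t',round(st['t'],2),'tcp',st['tcp_pos'].round(4),'psi',round(p,2),'F',st['wrist_force'].round(1),'T',st['ft_torque'].round(2),'w',round(st['grip_width'],4))
    print('turn',round(np.radians(dt),4),'then shift x,y,z',np.round([d[:2]@X,d[:2]@Y,-d[2]],4))
E
python3 -c "
from h import *
go([0.45,-0.02,0.22],184.9)"
```

```text
t 0.15 tcp [ 0.2225 -0.5025  0.2052] psi 203.88 F [ 0.4  1.5 -0. ] T [ 0.01  0.06 -0.01] w 0.0856
turn 0.3312 then shift x,y,z [-0.2679  0.4613 -0.0148]
```

Emit:
{"method": "play_rows", "body": {"plan": [0,0,-0.005,0.11,-0.2,0,0,-0.005,0.11,-0.2,0,0,-0.005,0.111,-0.2,-0.03,0.03,0,0,-0.2,-0.035,0.035,0,0,-0.2,-0.035,0.035,0,0,-0.2,-0.035,0.035,0,0,-0.2,-0.033,0.035,0,0,-0.2]}}

```text
t: 0.95
tcp_pos: [0.3763, -0.3173, 0.2207]
ee_rot: [-0.0, -0.043, 0.999, 0.0]
wrist_force: [0.2, -1.9, -0.1]
grip_width: 0.0511
```

Emit:
{"method": "play_rows", "body": {"plan": [-0.02,0.04,0,0,-0.2,-0.02,0.04,0,0,-0.2,-0.02,0.04,0,0,-0.2,-0.02,0.04,0,0,-0.2,-0.02,0.04,0,0,-0.2,0,0.04,0,0,-0.2,0,0.03,0,0,-0.2,0,0.02,0,0,-0.2]}}

```text
t: 1.75
tcp_pos: [0.4498, -0.0196, 0.2206]
ee_rot: [-0.0, -0.044, 0.999, 0.0]
wrist_force: [0.8, -0.4, 0.6]
grip_width: 0.051
```

Emit:
{"method": "play_rows", "body": {"plan": [0,0,0,0,-0.2,0,0,0,0,-0.2,0,0,0,0,-0.2]}}

```text
t: 2.05
tcp_pos: [0.4502, -0.0222, 0.2208]
ee_rot: [-0.0, -0.043, 0.999, -0.0]
wrist_force: [0.6, -0.5, 0.3]
grip_width: 0.0513
```

```bash
python3 -c "
from h import *
go([0.45,-0.02,0.22],184.9)
s=snap('wrist','w1.png');print(s['pose'].round(4))"
```

```text
t 2.05 tcp [ 0.4502 -0.0222  0.2208] psi 184.88 F [ 0.6 -0.5  0.3] T [ 0.01 -0.01 -0.01] w 0.0513
turn -0.0003 then shift x,y,z [0.     0.0022 0.0008]
[[-0.0846  0.947   0.31    0.3708]
 [ 0.9964  0.0809  0.0249 -0.0296]
 [-0.0015  0.311  -0.9504  0.3869]
 [ 0.      0.      0.      1.    ]]
```

View pics/w1.png

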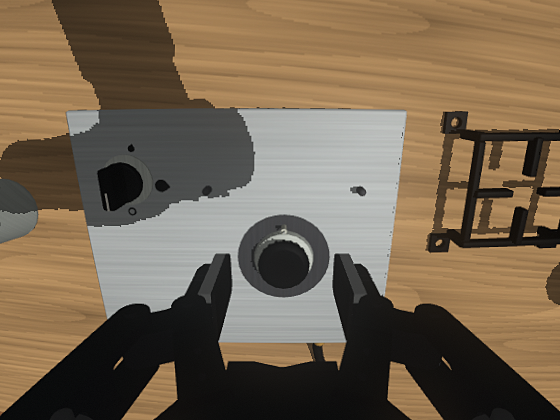

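Emit:
{"method": "play_rows", "body": {"plan": [-0.03,0,0,0,-0.2,-0.04,0,0,0,-0.2,-0.04,0,0,0,-0.2,-0.04,0,0,0,-0.2,-0.02,0,0,0,-0.2,-0.01,0,0,0,-0.2,0,0,0,0,-0.2,0,0,0,0,-0.2]}}

```text
t: 2.9
tcp_pos: [0.6294, -0.007, 0.2205]
ee_rot: [-0.0, -0.042, 0.999, -0.0]
wrist_force: [-1.4, 0.1, 0.4]
grip_width: 0.0506
```

```bash
python3 -c "
from h import *
go([0.63,-0.02,0.22],184.9)
s=snap('wrist','w2.png')"
```

```text
t 2.9 tcp [ 0.6294 -0.007   0.2205] psi 184.85 F [-1.4  0.1  0.4] T [ 0.01 -0.03  0.01] w 0.0506
turn -0.0009 then shift x,y,z [ 0.0005 -0.013   0.0005]
```

View pics/w2.png

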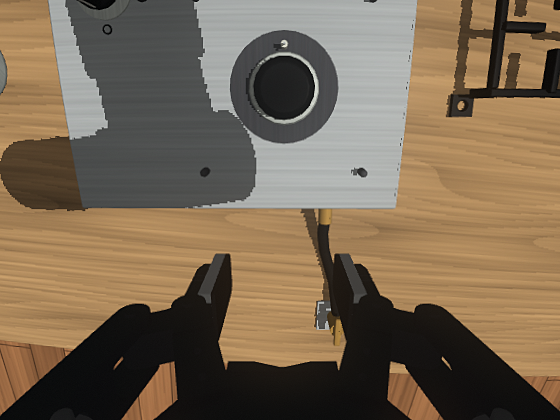

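Run:
```python
from h import *
a=cv2.imread('pics/w1.png');b=cv2.imread('pics/w2.png')
def cr(im,x,y,w=25): return cv2.resize(im[y-w:y+w,x-w:x+w],(250,250),interpolation=cv2.INTER_NEAREST)
t=np.vstack([np.hstack([cr(a,207,190),cr(a,358,190),cr(a,120,185)]),np.hstack([cr(b,205,172),cr(b,361,172),cr(b,461,105)])])
cv2.imwrite('pics/z1.png',t)
```

```text
(no output)
```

View pics/z1.png

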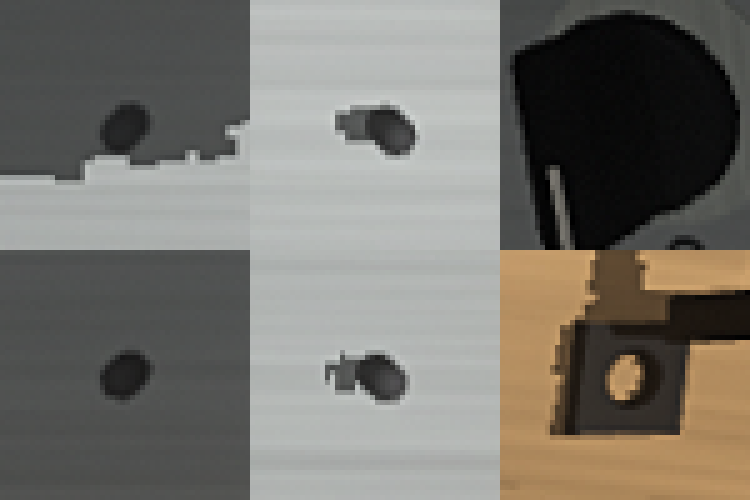

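Run:
```python
from h import *
a=load('w1');b=load('w2')
P=np.vstack([onz(a,[(206.6,190.1),(361.2,190.6)],.077),onz(b,[(204.6,171.8),(362.2,172)],.077)])
print(P.round(4),P.mean(0).round(4))
e=np.array([P[1]-P[0],P[3]-P[2],P[2]-P[0],P[3]-P[1]]);print(np.linalg.norm(e,axis=1),np.degrees(np.arctan2(e[:,1],e[:,0])))
g=cv2.cvtColor(b['pixels'],cv2.COLOR_RGB2GRAY)[45:130,240:330]
m=(g<40).astype(np.uint8)
n,l,st,c=cv2.connectedComponentsWithStats(m); i=1+st[1:,4].argmax();print(st[i],c[i])
x,y=st[i][0]+st[i][2]/2-.5+240,st[i][1]+st[i][3]/2-.5+45
print('cap',onz(b,[(x,y)],.093))
```

```text
[[ 0.4626 -0.0999  0.077 ]
 [ 0.4496  0.0583  0.077 ]
 [ 0.6226 -0.0869  0.077 ]
 [ 0.6094  0.0714  0.077 ]] [ 0.5361 -0.0143  0.077 ]
[0.15873568 0.15875787 0.16055254 0.16031873] [94.68672424 94.77109989  4.6494635   4.65728005]
[  14   11   61   63 3021] [43.45349222 42.12313803]
cap [[ 0.53647206 -0.01408704  0.093     ]]
```

```bash
python3 -c "
from h import *
go([0.478,0.2727,0.17],186.4)"
```

```text
t 2.95 tcp [ 0.6292 -0.0069  0.221 ] psi 184.87 F [-0.3  0.4  0.5] T [-0.02  0.05  0.05] w 0.0513
turn -0.0267 then shift x,y,z [0.1191 0.2947 0.051 ]
```

Emit:
{"method": "play_rows", "body": {"plan": [0.01,0.035,0,-0.0267,-0.2,0.02,0.04,0,0,-0.2,0.02,0.04,0,0,-0.2,0.02,0.04,0,0,-0.2,0.02,0.04,0.01,0,-0.2,0.02,0.04,0.01,0,-0.2,0.01,0.04,0.015,0,-0.2,0,0.02,0.015,0,-0.2]}}

```text
t: 3.75
tcp_pos: [0.4762, 0.276, 0.1717]
ee_rot: [0.001, -0.058, 0.998, 0.001]
wrist_force: [-0.2, 0.0, -0.1]
grip_width: 0.0514
```

Emit:
{"method": "play_rows", "body": {"plan": [0,0,0,0,-0.2,0,0,0,0,-0.2,0,0,0,0,-0.2]}}

```text
t: 4.05
tcp_pos: [0.4786, 0.2731, 0.172]
ee_rot: [0.001, -0.056, 0.998, 0.0]
wrist_force: [0.8, 0.1, -1.0]
grip_width: 0.0513
```

```bash
python3 -c "
from h import *
go([0.478,0.2727,0.17],186.4)
s=snap('wrist','w3.png')"
```

```text
t 4.05 tcp [0.4786 0.2731 0.172 ] psi 186.4 F [ 0.8  0.1 -1. ] T [-0.07  0.   -0.04] w 0.0513
turn 0.0 then shift x,y,z [ 0.0007 -0.0003  0.002 ]
```

View pics/w3.png

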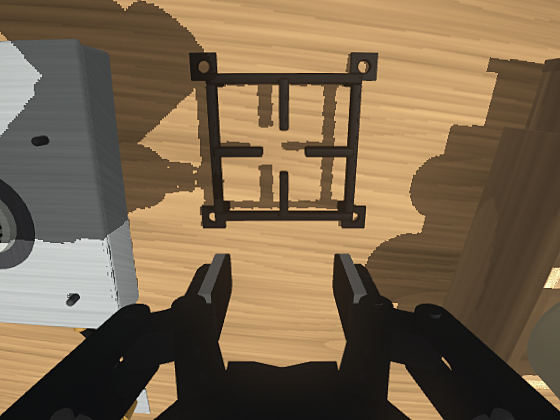

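Run:
```python
from h import *
b=load('w3')
im=cv2.cvtColor(b['pixels'],cv2.COLOR_RGB2BGR)
cv2.imwrite('pics/z2.png',cv2.resize(im[45:235,180:390],(800,724),interpolation=cv2.INTER_CUBIC)[:600])
g=cv2.cvtColor(b['pixels'],cv2.COLOR_RGB2GRAY)
for r in (185,195,110,120): 
    x=np.where(g[r,270:300]<50)[0]+270; print(r,x.min(),x.max())
for c in (240,250,320,330):
    y=np.where(g[135:170,c]<50)[0]+135; print(c,y.min(),y.max())
for r in (100,190):
    x=np.where(g[r,195:375]<50)[0]+195; print(r,x)
H=onz(b,[(204,67),(364,66)],.004);print('holes',H.round(4));e=H[1]-H[0];print(np.linalg.norm(e),np.degrees(np.arctan2(e[1],e[0]))-90)
```

```text
185 280 287
195 280 287
110 280 287
120 280 287
240 147 156
250 147 156
320 146 156
330 146 156
100 [207 208 209 210 211 212 213 214 215 216 217 280 281 282 283 284 287 288
 350 351 352 353 354 357 358]
190 [213 214 215 216 217 218 219 220 221 222 280 281 282 283 284 285 286 287
 345 346 347 348 349 350 351 352 353 354]
holes [[0.3739 0.1826 0.004 ]
 [0.3553 0.3402 0.004 ]]
0.15868041035497474 6.72974667887884
```

View pics/z2.png

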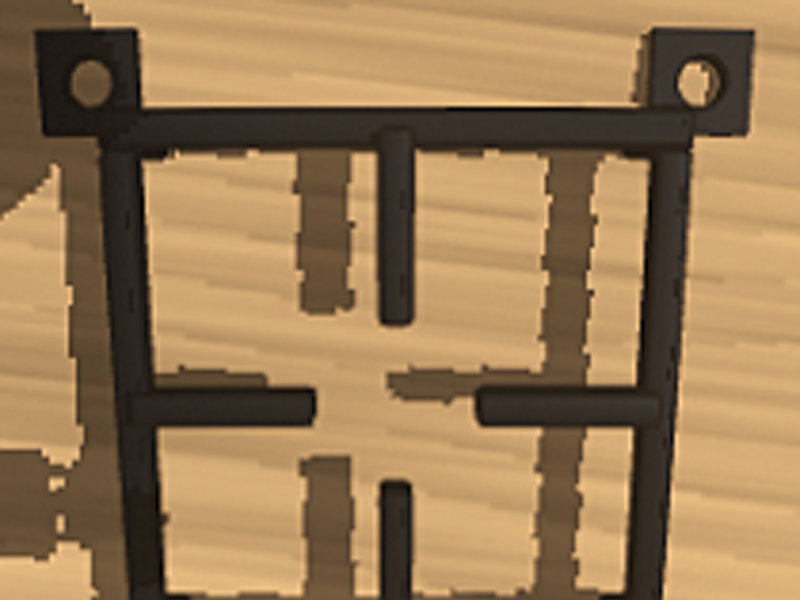

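Run:
```python
from h import *
b=load('w3')
L=onz(b,[(283.5,115),(283.5,190),(283.5,152)],.046);print(L.round(4)); e=L[1]-L[0];print(np.degrees(np.arctan2(e[1],e[0])))
# tips of fingers: inner y tips at cols
T=onz(b,[(180+316/3.81,152),(180+476/3.81,152)],.044);print(T.round(4),T.mean(0),np.linalg.norm(T[1]-T[0]))
T=onz(b,[(283.5,45+325/3.81),(283.5,45+481/3.81)],.046);print(T.round(4),T.mean(0),np.linalg.norm(T[1]-T[0]))
# center from holes
H=onz(b,[(204,67),(364,66)],.004).mean(0)
for a in(6.4,6.7):
  a=np.radians(a);print(H+.08*np.array([np.cos(a),np.sin(a),0]))
```

```text
[[0.41   0.2659 0.046 ]
 [0.4795 0.2738 0.046 ]
 [0.4431 0.2696 0.046 ]]
6.463057127105765
[[0.4456 0.2506 0.044 ]
 [0.4412 0.2896 0.044 ]] [0.44338593 0.27009282 0.044     ] 0.03929186064539259
[[0.4235 0.2674 0.046 ]
 [0.4612 0.2717 0.046 ]] [0.44235913 0.2695564  0.046     ] 0.0380103248893056
[0.44413994 0.27033301 0.004     ]
[0.44409216 0.27074915 0.004     ]
```

```bash
python3 -c "
from h import *
go([0.4773,0.2735,0.029],186.5)"
```

```text
t 4.1 tcp [0.4787 0.273  0.172 ] psi 186.38 F [0.5 0.4 1.1] T [ 0.01 -0.02 -0.03] w 0.0516
turn -0.0021 then shift x,y,z [0.0013 0.0006 0.143 ]
```

Emit:
{"method": "play_rows", "body": {"plan": [0.0013,-0.0006,0.03,-0.002,-0.2,0,0,0.035,0,-0.2,0,0,0.035,0,-0.2,0,0,0.025,0,-0.2,0,0,0.012,0,-0.2,0,0,0.006,0,-0.2,0,0,0,0,-0.2,0,0,0,0,-0.2]}}

```text
t: 4.9
tcp_pos: [0.4779, 0.2736, 0.0293]
ee_rot: [0.001, -0.057, 0.998, 0.001]
wrist_force: [-0.2, 0.3, 0.4]
grip_width: 0.0517
```

```bash
python3 -c "
from h import *
go([0.4773,0.2735,0.029],186.5)
snap('wrist','w4.png')"
```

```text
t 4.9 tcp [0.4779 0.2736 0.0293] psi 186.56 F [-0.2  0.3  0.4] T [ 0.01 -0.   -0.  ] w 0.0517
turn 0.0011 then shift x,y,z [ 0.0006 -0.0001  0.0003]
```

View pics/w4.png

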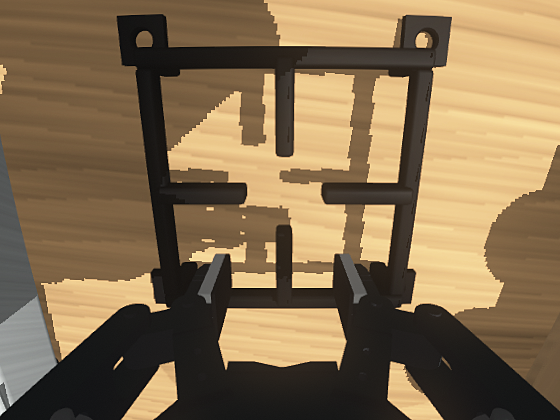

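The pads straddle the rear finger (column 285) midway between the jaws (columns 218 and 350). I'll close now.

Emit:
{"method": "play_rows", "body": {"plan": [0,0,0,0,0.3,0,0,0,0,1,0,0,0,0,1,0,0,0,0,1,0,0,0,0,1,0,0,0,0,1,0,0,0,0,1,0,0,0,0,1]}}

```text
t: 5.75
tcp_pos: [0.4769, 0.2731, 0.0279]
ee_rot: [-0.0, -0.057, 0.998, -0.0]
wrist_force: [1.1, -0.1, 0.0]
grip_width: 0.0004
```

Emit:
{"method": "play_rows", "body": {"plan": [0,0,-0.01,0,1,0,0,-0.02,0,1,0,0,-0.03,0,1,0,0,-0.04,0,1,0,0,-0.035,0,1,0,0,-0.02,0,1,0,0,0,0,1,0,0,0,0,1]}}

```text
t: 6.55
tcp_pos: [0.4769, 0.2732, 0.1836]
ee_rot: [0.0, -0.057, 0.998, 0.001]
wrist_force: [-0.5, -0.5, -0.6]
grip_width: -0.0004
```

```bash
python3 -c "
from h import *
go([0.57,-0.0115,0.19],184.7)
snap('wrist','w5.png');snap('side','s5.png')"
```

```text
t 6.55 tcp [0.4769 0.2732 0.1836] psi 186.56 F [-0.5 -0.5 -0.6] T [-0.05  0.01  0.  ] w -0.0004
turn 0.0324 then shift x,y,z [-0.0695 -0.2914 -0.0064]
```

View pics/w5.png

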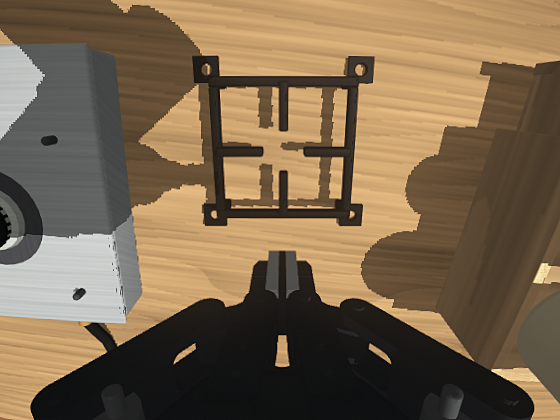

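View pics/s5.png

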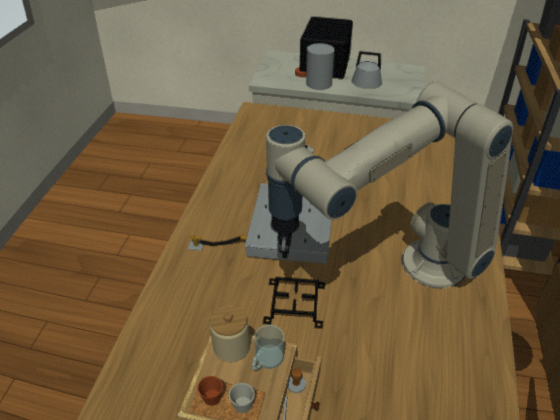

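```bash
python3 -c "
from h import *
for f,z in(('w4',.0293),('w5',.1836)):
  b=load(f); print(b['pose'].round(3)); print(proj(b,[0.477,0.2734,z]), proj(b,[0.477,0.2734,.046]),onz(b,[(285,225),(284,250)],.046))
"
```

```text
[[-0.114  0.943  0.311  0.398]
 [ 0.994  0.108  0.036  0.264]
 [-0.     0.313 -0.95   0.195]
 [ 0.     0.     0.     1.   ]]
[[283.19584077 244.77028917]] [[283.31722926 258.38402947]] [[0.45792447 0.27205276 0.046     ]
 [0.47205247 0.27318741 0.046     ]]
[[-0.114  0.944  0.31   0.398]
 [ 0.994  0.108  0.035  0.263]
 [-0.     0.312 -0.95   0.35 ]
 [ 0.     0.     0.     1.   ]]
[[283.7058082  246.54617008]] [[282.99052168 186.17953518]] [[0.51815607 0.28025977 0.046     ]
 [0.54684899 0.28256047 0.046     ]]
```

Run:
```python
from h import *
for f in('w3','w5'):
  b=load(f);g=cv2.cvtColor(b['pixels'],cv2.COLOR_RGB2GRAY)
  print(f)
  for r in (185,110): 
    x=np.where(g[r,270:300]<50)[0]+270; print(r,x.min(),x.max())
  c=np.where(g[160:220,284]<50)[0]+160;print('rear finger rows',c.min(),c.max())
  c=np.where(g[80:150,284]<50)[0]+80;print('front',c.min(),c.max())
  T=onz(b,[(284,c.max()+.5),(284,(np.where(g[160:220,284]<50)[0]+160).min()-.5)],.046);print(T.round(4),T.mean(0).round(4))
b=load('w5');im=cv2.cvtColor(b['pixels'],cv2.COLOR_RGB2BGR)
cv2.imwrite('pics/z3.png',cv2.resize(im[40:300,180:400],(660,780))[:600])
im=cv2.imread('pics/s5.png');cv2.imwrite('pics/z4.png',cv2.resize(im[200:350,230:350],(640,800),interpolation=cv2.INTER_CUBIC)[:600])
```

```text
w3
185 280 287
110 280 287
rear finger rows 172 219
front 88 129
[[0.4227 0.2678 0.046 ]
 [0.4614 0.2722 0.046 ]] [0.4421 0.27   0.046 ]
w5
185 280 286
110 280 287
rear finger rows 171 217
front 80 130
[[0.4227 0.2681 0.046 ]
 [0.4611 0.2726 0.046 ]] [0.4419 0.2703 0.046 ]
```

View pics/z3.png

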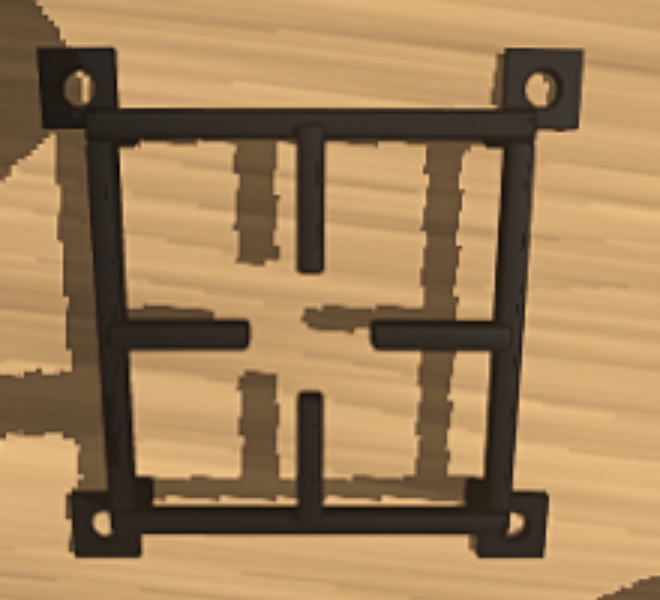

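View pics/z4.png

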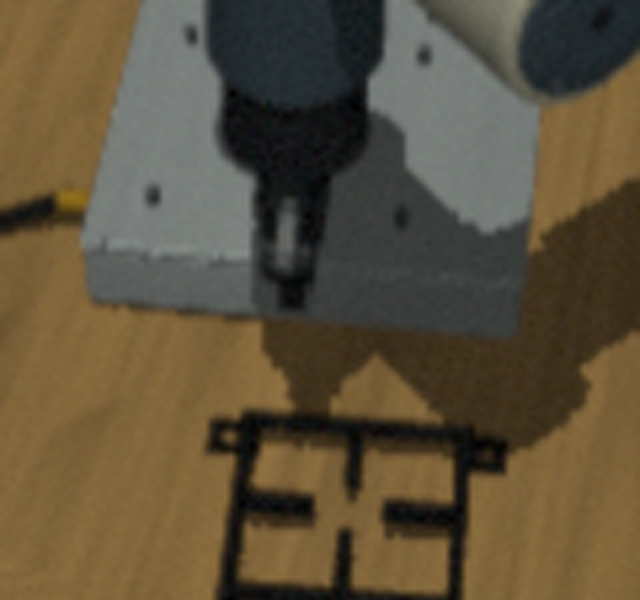

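```bash
python3 -c "
from h import *
go([0.4845,0.2745,0.0195],186.5)"
```

```text
t 6.65 tcp [0.4764 0.2727 0.1821] psi 186.56 F [-1.  -0.7 -0.5] T [0.04 0.04 0.03] w 0.0001
turn 0.001 then shift x,y,z [-0.0083  0.0009  0.1626]
```

Emit:
{"method": "play_rows", "body": {"plan": [-0.008,0.0009,0.02,0,-0.2,0,0,0.03,0,-0.2,0,0,0.03,0,-0.2,0,0,0.03,0,-0.2,0,0,0.02,0,-0.2,0,0,0.01,0,-0.2,0,0,0.01,0,-0.2,0,0,0,0,-0.2]}}

```text
t: 7.45
tcp_pos: [0.4843, 0.2744, 0.0318]
ee_rot: [-0.001, -0.057, 0.998, -0.001]
wrist_force: [-0.2, -0.3, 0.5]
grip_width: 0.051
```

```bash
python3 -c "
from h import *
go([0.4845,0.2745,0.0195],186.5)"
```

```text
t 7.45 tcp [0.4843 0.2744 0.0318] psi 186.55 F [-0.2 -0.3  0.5] T [-0.02 -0.02  0.  ] w 0.051
turn 0.0009 then shift x,y,z [-0.0002  0.      0.0123]
```

Emit:
{"method": "play_rows", "body": {"plan": [0,0,0.008,0,-0.2,0,0,0.004,0,-0.2,0,0,0,0,-0.2,0,0,0,0,0.2,0,0,0,0,0.5]}}

```text
t: 7.95
tcp_pos: [0.485, 0.2751, 0.0213]
ee_rot: [0.0, -0.057, 0.998, 0.0]
wrist_force: [0.5, 0.3, -0.4]
grip_width: 0.0229
```

```bash
python3 -c "
from h import *
go([0.4845,0.2745,0.0195],186.5)
snap('wrist','w6.png')"
```

```text
t 7.95 tcp [0.485  0.2751 0.0213] psi 186.56 F [ 0.5  0.3 -0.4] T [ 0.01 -0.03 -0.05] w 0.0229
turn 0.0011 then shift x,y,z [ 0.0006 -0.0005  0.0018]
```

View pics/w6.png

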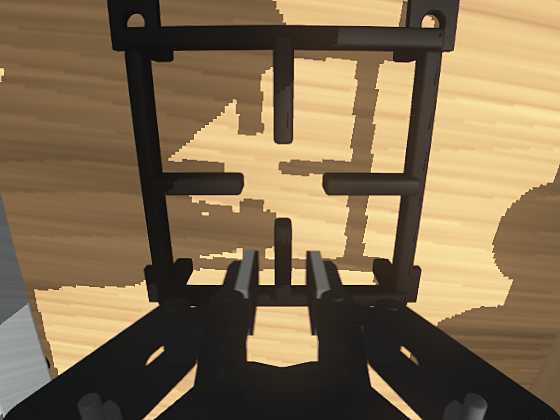

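Emit:
{"method": "play_rows", "body": {"plan": [0,0,0.0012,0,1,0,0,0,0,1,0,0,0,0,1,0,0,0,0,1,0,0,0,0,1,0,0,0,0,1]}}

```text
t: 8.6
tcp_pos: [0.4854, 0.2753, 0.0207]
ee_rot: [0.001, -0.057, 0.998, 0.0]
wrist_force: [-1.7, 0.4, 4.6]
grip_width: 0.0003
```

```bash
python3 -c "
from h import *
go([0.4845,0.2745,0.0195],186.5)
snap('wrist','w7.png')
im=cv2.imread('pics/w7.png');cv2.imwrite('pics/z7.png',cv2.resize(im[180:380,180:400],(660,600),interpolation=cv2.INTER_CUBIC))"
```

```text
t 8.6 tcp [0.4854 0.2753 0.0207] psi 186.58 F [-1.7  0.4  4.6] T [-0.02  0.46  0.04] w 0.0003
turn 0.0015 then shift x,y,z [ 0.001  -0.0007  0.0012]
```

View pics/z7.png

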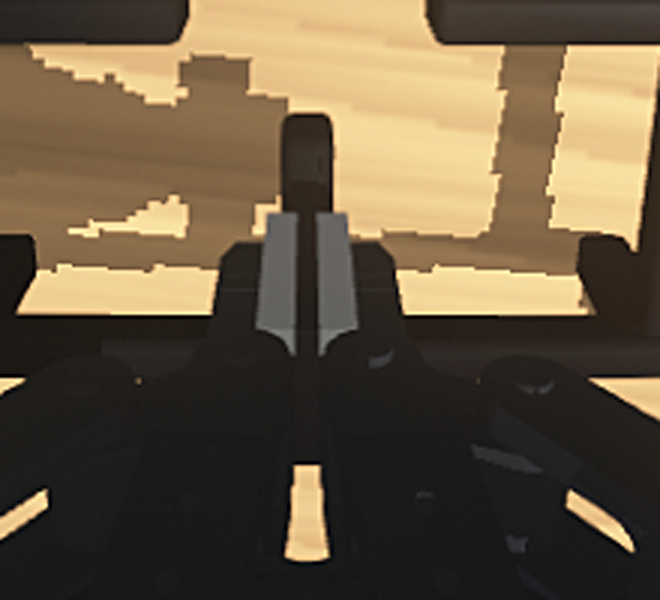

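```bash
python3 -c "
from h import *
b=load('s5')
for z in (.1836,.2036,.2096,.2236): print(z,proj(b,[0.4769,0.2732,z]))
b=load('w5')
for z in (.1836,.2096):
  for u in(0,11): print(z,u,proj(b,[0.4769-u*.001,0.2732,z]))
"
```

```text
0.1836 [[284.2706605  262.58736171]]
0.2036 [[284.29676818 257.92806661]]
0.2096 [[284.30468443 256.51358003]]
0.2236 [[284.32330838 253.1826749 ]]
0.1836 0 [[283.38449383 246.35603608]]
0.1836 11 [[285.60461662 228.99149077]]
0.2096 0 [[283.60027966 268.8601298 ]]
0.2096 11 [[286.17888068 249.28557593]]
```

Emit:
{"method": "play_rows", "body": {"plan": [0,0,-0.02,0,0.4,0,0,-0.01,0,-0.2,0.006,0,0,0,-0.2,0,0,0,0,-0.2,0,0,0.02,0,-0.2,0,0,0.02,0,-0.2,0,0,0.005,0,-0.2,0,0,0,0,-0.2]}}

```text
t: 9.45
tcp_pos: [0.4779, 0.2734, 0.0035]
ee_rot: [-0.001, -0.057, 0.998, -0.001]
wrist_force: [-0.4, 0.0, 0.4]
grip_width: 0.0512
```

```bash
python3 -c "
from h import *
go([0.479,0.274,0.0035],186.5)
snap('wrist','w8.png')"
```

```text
t 9.45 tcp [0.4779 0.2734 0.0035] psi 186.56 F [-0.4  0.   0.4] T [-0.03  0.04 -0.01] w 0.0512
turn 0.0011 then shift x,y,z [-0.0011  0.0004 -0.    ]
```

View pics/w8.png

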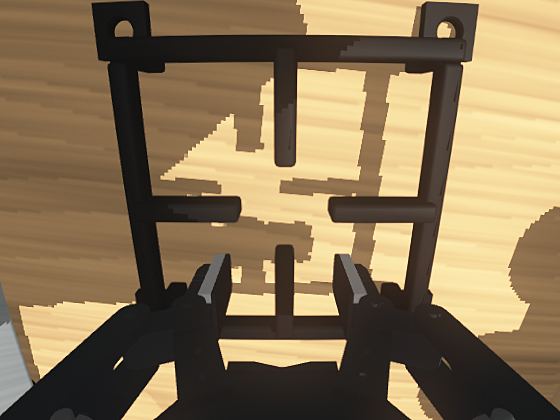

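Emit:
{"method": "play_rows", "body": {"plan": [0,0,0,0,0.3,0,0,0,0,1,0,0,0,0,1,0,0,0,0,1,0,0,0,0,1,0,0,0,0,1,0,0,0,0,1]}}

```text
t: 10.2
tcp_pos: [0.4792, 0.2746, 0.0055]
ee_rot: [0.001, -0.057, 0.998, 0.0]
wrist_force: [-1.4, 0.1, 6.1]
grip_width: 0.0072
```

Emit:
{"method": "play_rows", "body": {"plan": [0,0,-0.005,0,1,0,0,-0.01,0,1,0,0,-0.01,0,1,0,0,-0.01,0,1,0,0,-0.01,0,1,0,0,0,0,1,0,0,0,0,1]}}

```text
t: 10.9
tcp_pos: [0.4788, 0.2743, 0.0499]
ee_rot: [0.0, -0.057, 0.998, 0.0]
wrist_force: [-0.1, -0.4, -4.9]
grip_width: 0.0073
```

```bash
python3 -c "
from h import *
go([0.479,0.274,0.0035],186.5)
snap('wrist','w9.png');snap('side','s9.png')
im=cv2.imread('pics/s9.png');cv2.imwrite('pics/z9.png',cv2.resize(im[200:350,230:380],(600,600),interpolation=cv2.INTER_CUBIC))"
```

```text
t 10.9 tcp [0.4788 0.2743 0.0499] psi 186.55 F [-0.1 -0.4 -4.9] T [ 0.06 -0.1  -0.01] w 0.0073
turn 0.0008 then shift x,y,z [-0.0002 -0.0003  0.0464]
```

View pics/w9.png

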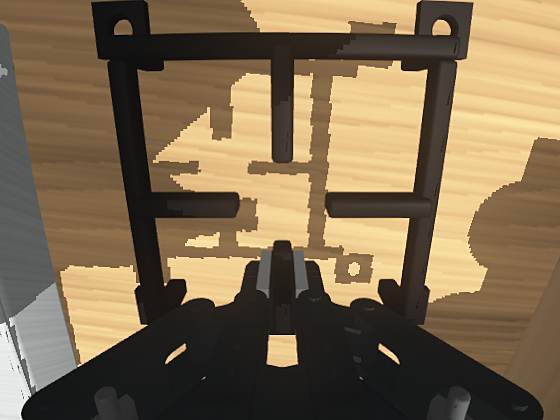

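View pics/z9.png

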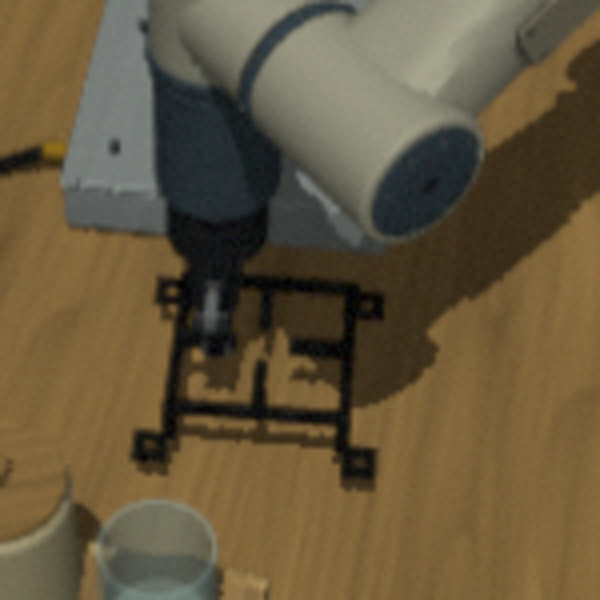

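Run:
```python
from h import *
ims=[]
for f in('w8','w9'):
    im=cv2.imread('pics/%s.png'%f)
    ims.append(np.hstack([cv2.resize(im[0:55,95:155],(360,330),interpolation=cv2.INTER_CUBIC),cv2.resize(im[0:55,412:482],(420,330),interpolation=cv2.INTER_CUBIC)]))
cv2.imwrite('pics/z10.png',np.vstack(ims)[:660])
```

```text
(no output)
```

View pics/z10.png

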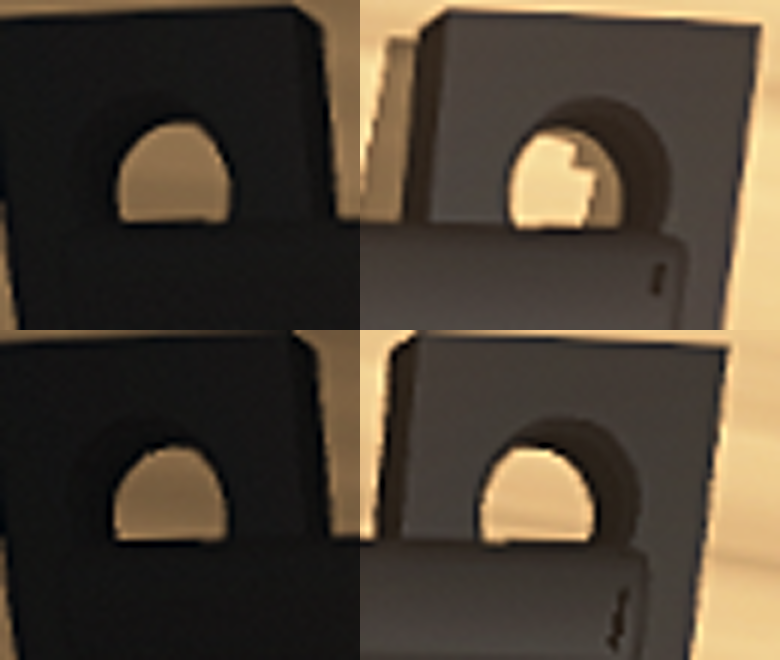

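Run:
```python
from h import *
b=load('w9');im=cv2.imread('pics/w9.png')
cv2.imwrite('pics/z11.png',cv2.resize(im[140:280,220:345],(625,700),interpolation=cv2.INTER_CUBIC)[:600])
```

```text
(no output)
```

View pics/z11.png

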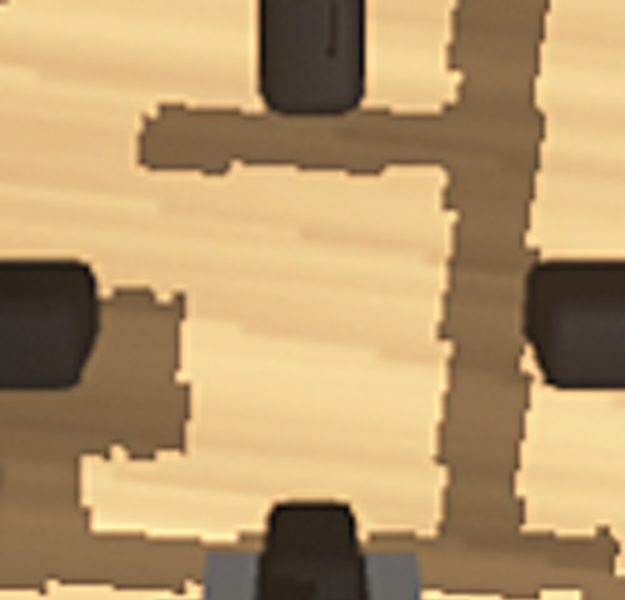

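Run:
```python
from h import *
b=load('w9')
F=onz(b,[(282.3,162.4),(282.3,250),(236,209),(329,209)],.0904); print(F.round(4))
print(np.linalg.norm(F[0]-F[1]),np.linalg.norm(F[2]-F[3]))
a=np.radians(186.55);X=np.array([np.cos(a),np.sin(a)]);Y=np.array([np.sin(a),-np.cos(a)])
t=np.array([.4788,.2743])
for p in F: print((p[:2]-t)@X,(p[:2]-t)@Y)
```

```text
[[0.4225 0.2672 0.0904]
 [0.4613 0.2716 0.0904]
 [0.4445 0.25   0.0904]
 [0.44   0.2891 0.0904]]
0.039025493190755926 0.03935419972106763
0.056751999386053166 -0.000653666495613895
0.01772650624780649 -0.0006556909460208736
0.03688995812507147 -0.02024897794462073
0.03688264483405772 0.01910522109692316
```

```bash
python3 -c "
from h import *
go([0.5731,-0.0109,0.135],184.7)"
```

```text
t 11.0 tcp [0.4784 0.2739 0.0492] psi 186.55 F [-0.5  0.5 -4.1] T [-0.02 -0.13 -0.01] w 0.0074
turn 0.0323 then shift x,y,z [-0.0711 -0.2916 -0.0858]
```

Emit:
{"method": "play_rows", "body": {"plan": [0,0,-0.02,0,1,0,0,-0.03,0,1,0,0,-0.025,0,1,0,0,-0.011,0.0323,1,-0.01,-0.02,0,0,1,-0.01,-0.03,0,0,1,-0.01,-0.03,0,0,1,-0.01,-0.03,0,0,1]}}

```text
t: 11.8
tcp_pos: [0.5276, 0.1667, 0.1349]
ee_rot: [-0.001, -0.041, 0.999, -0.0]
wrist_force: [1.2, 0.2, -4.4]
grip_width: 0.0071
```

Emit:
{"method": "play_rows", "body": {"plan": [-0.01,-0.03,0,0,1,-0.01,-0.03,0,0,1,-0.01,-0.03,0,0,1,0,-0.03,0,0,1,0,-0.03,0,0,1,0,-0.02,0,0,1,0,-0.01,0,0,1,0,0,0,0,1]}}

```text
t: 12.6
tcp_pos: [0.5721, -0.0101, 0.1351]
ee_rot: [-0.001, -0.04, 0.999, -0.0]
wrist_force: [0.9, 0.6, -4.5]
grip_width: 0.0074
```

Emit:
{"method": "play_rows", "body": {"plan": [0,0,0,0,1,0,0,0,0,1]}}

```text
t: 12.8
tcp_pos: [0.5723, -0.0081, 0.1355]
ee_rot: [-0.0, -0.042, 0.999, 0.0]
wrist_force: [-0.5, -0.2, -4.8]
grip_width: 0.0073
```

```bash
python3 -c "
from h import *
go([0.5731,-0.0109,0.110],184.7)
snap('wrist','w10.png')"
```

```text
t 12.8 tcp [ 0.5723 -0.0081  0.1355] psi 184.76 F [-0.5 -0.2 -4.8] T [ 0.04 -0.22 -0.  ] w 0.0073
turn 0.0011 then shift x,y,z [-0.0006 -0.0028  0.0255]
```

View pics/w10.png

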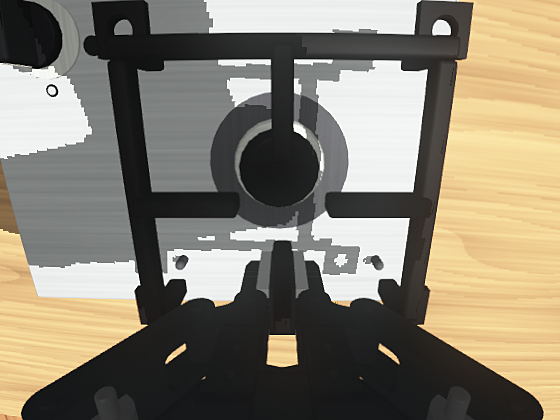

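Run:
```python
from h import *
b=load('w10');im=cv2.imread('pics/w10.png')
z=np.hstack([cv2.resize(im[240:285,x:x+45],(360,360),interpolation=cv2.INTER_CUBIC) for x in(158,354)]);cv2.imwrite('pics/z12.png',z)
```

```text
(no output)
```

View pics/z12.png

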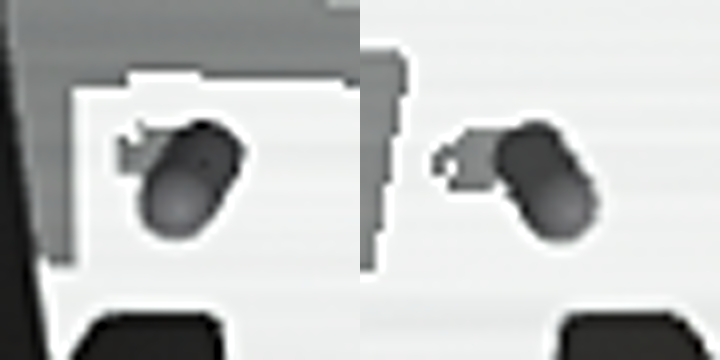

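Run:
```python
from h import *
b=load('w10')
P=onz(b,[(181.6,262.2),(376.8,262.3)],.077);print(P.round(4),np.linalg.norm(P[0]-P[1]))
e=P[1]-P[0];a=np.arctan2(e[1],e[0])-np.pi/2;print(np.degrees(a))
print('burner',P.mean(0)-.08*np.array([np.cos(a),np.sin(a),0]))
# centre of held support, image features same as w9
F=onz(b,[(282.3,162.4),(282.3,250),(236,209),(329,209)],.1355-.0055+.046);print(F[:2].mean(0),F[2:].mean(0))
```

```text
[[ 0.6215 -0.0863  0.077 ]
 [ 0.6084  0.0707  0.077 ]] 0.15759490840632248
4.746368682578369
burner [ 0.53522458 -0.01442069  0.077     ]
[ 0.53535186 -0.01188708  0.176     ] [ 0.53569805 -0.0117758   0.176     ]
```

Emit:
{"method": "play_rows", "body": {"plan": [-0.0003,-0.0026,0,0.001,1,0,0,0.01,0,1,0,0,0.015,0,1,0,0,0.012,0,1,0,0,0.004,0,1,0,0,0,0,1,0,0,0,0,1]}}

```text
t: 13.55
tcp_pos: [0.5733, -0.0117, 0.0951]
ee_rot: [0.0, -0.041, 0.999, -0.0]
wrist_force: [0.0, 0.1, -4.1]
grip_width: 0.0074
```

```bash
python3 -c "
from h import *
go([0.5727,-0.0109,0.0755],184.7)
snap('wrist','w11.png');snap('side','s11.png');snap('top','t11.png')
im=cv2.imread('pics/s11.png');cv2.imwrite('pics/z13.png',cv2.resize(im[170:270,235:345],(660,600),interpolation=cv2.INTER_CUBIC))"
```

```text
t 13.55 tcp [ 0.5733 -0.0117  0.0951] psi 184.66 F [ 0.   0.1 -4.1] T [ 0.01 -0.2   0.02] w 0.0074
turn -0.0006 then shift x,y,z [0.0006 0.0008 0.0196]
```

View pics/w11.png

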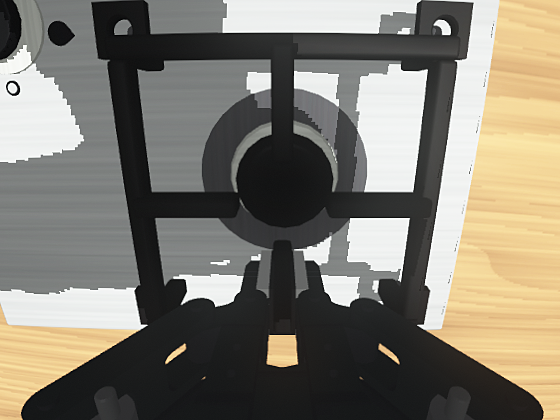

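View pics/z13.png

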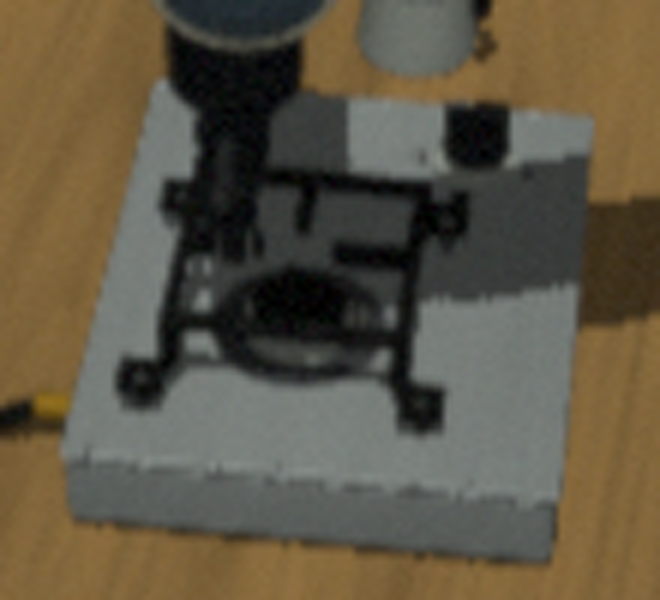

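Run:
```python
from h import *
b=load('w11')
g=cv2.cvtColor(b['pixels'],cv2.COLOR_RGB2GRAY)
for r in (175,180): print(r,[int(v) for v in g[r,225:345:1]][:20],[int(v) for v in g[r,320:345]])
im=cv2.imread('pics/w11.png');cv2.imwrite('pics/z14.png',cv2.resize(im[80:260,195:375],(600,600),interpolation=cv2.INTER_CUBIC))
```

```text
175 [53, 51, 52, 52, 50, 66, 99, 126, 134, 136, 132, 78, 8, 19, 21, 21, 22, 21, 21, 22] [26, 25, 27, 26, 27, 26, 28, 26, 28, 28, 28, 22, 36, 130, 144, 140, 132, 110, 67, 55, 58, 60, 60, 60, 62]
180 [53, 52, 50, 52, 51, 56, 96, 130, 136, 140, 108, 41, 13, 18, 21, 20, 21, 21, 21, 22] [25, 26, 25, 25, 25, 26, 28, 27, 27, 28, 27, 26, 13, 115, 143, 145, 136, 98, 61, 56, 58, 60, 60, 61, 61]
```

View pics/z14.png

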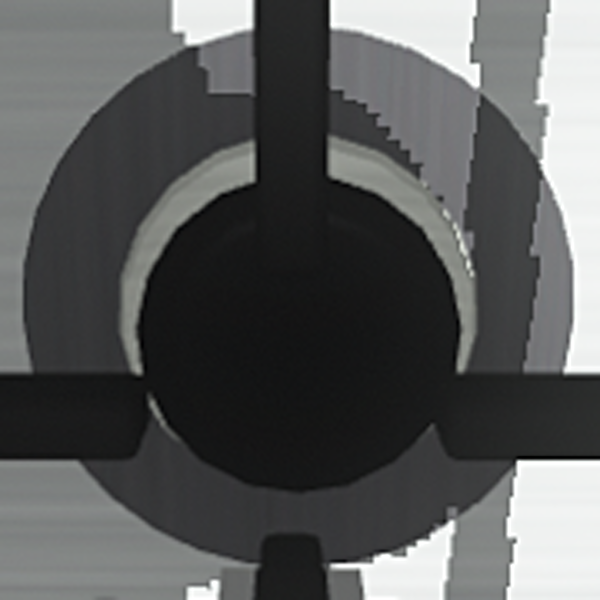

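Run:
```python
from h import *
b=load('w11')
print(onz(b,[(284.7,180.5)],.093))
F=onz(b,[(282.3,162.4),(282.3,250),(236,209),(329,209)],.0951-.0055+.046);print(F[:2].mean(0),F[2:].mean(0))
```

```text
[[ 0.53462659 -0.01415586  0.093     ]]
[ 0.53632851 -0.0153253   0.1356    ] [ 0.53667193 -0.01521667  0.1356    ]
```

Emit:
{"method": "play_rows", "body": {"plan": [0.0008,0.0008,0,0,1,0,0,0.003,0,1,0,0,0.003,0,1,0,0,0.003,0,1,0,0,0.003,0,1,0,0,0,0,1]}}

```text
t: 14.3
tcp_pos: [0.5716, -0.011, 0.082]
ee_rot: [-0.001, -0.041, 0.999, -0.0]
wrist_force: [0.6, -0.0, -4.7]
grip_width: 0.0074
```

```bash
python3 -c "
from h import *
go([0.5727,-0.0109,0.0755],184.7)"
```

```text
t 14.3 tcp [ 0.5716 -0.011   0.082 ] psi 184.65 F [ 0.6 -0.  -4.7] T [-0.   -0.1   0.04] w 0.0074
turn -0.0009 then shift x,y,z [-0.0011 -0.      0.0065]
```

Emit:
{"method": "play_rows", "body": {"plan": [0,0,0.003,0,1,0,0,0.002,0,1,0,0,0.001,0,1,0,0,0,0,1]}}

```text
t: 14.7
tcp_pos: [0.5719, -0.0109, 0.0765]
ee_rot: [-0.0, -0.041, 0.999, -0.0]
wrist_force: [0.0, 0.1, -4.9]
grip_width: 0.0072
```

```bash
python3 -c "
from h import *
go([0.5727,-0.0109,0.0755],184.7)"
```

```text
t 14.7 tcp [ 0.5719 -0.0109  0.0765] psi 184.65 F [ 0.   0.1 -4.9] T [-0.01 -0.17 -0.01] w 0.0072
turn -0.0009 then shift x,y,z [-0.0008 -0.      0.001 ]
```

Emit:
{"method": "play_rows", "body": {"plan": [0,0,0.001,0,1,0,0,0.001,0,1,0,0,0,0,1,0,0,0,0,1]}}

```text
t: 15.1
tcp_pos: [0.5724, -0.0109, 0.0756]
ee_rot: [0.001, -0.041, 0.999, -0.0]
wrist_force: [-2.5, 0.6, 2.6]
grip_width: 0.0071
```

Emit:
{"method": "play_rows", "body": {"plan": [0,0,0,0,0.6,0,0,0,0,0.3,0,0,0,0,0,0,0,0,0,0,0,0,0,0,0]}}

```text
t: 15.6
tcp_pos: [0.5721, -0.0109, 0.0747]
ee_rot: [0.0, -0.041, 0.999, -0.0]
wrist_force: [-0.9, 0.6, -1.0]
grip_width: 0.0431
```

```bash
python3 -c "
from h import *
go([0.5727,-0.0109,0.16],184.7)
snap('wrist','w12.png')"
```

```text
t 15.6 tcp [ 0.5721 -0.0109  0.0747] psi 184.65 F [-0.9  0.6 -1. ] T [ 0.04  0.01 -0.02] w 0.0431
turn -0.0008 then shift x,y,z [-0.0006 -0.     -0.0853]
```

View pics/w12.png

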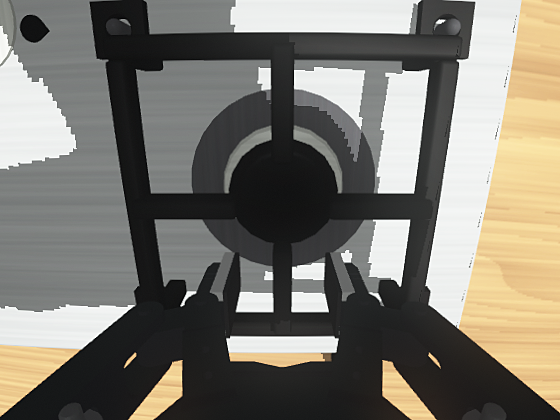

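Emit:
{"method": "play_rows", "body": {"plan": [0,0,-0.005,0,0,0,0,-0.015,0,0,0,0,-0.03,0,0,0,0,-0.04,0,-1,0,0,-0.04,0,-1,0,0,-0.025,0,-1,0,0,0,0,-1,0,0,0,0,-1]}}

```text
t: 16.45
tcp_pos: [0.5722, -0.0107, 0.2302]
ee_rot: [0.001, -0.041, 0.999, 0.0]
wrist_force: [-0.4, -0.4, -0.1]
grip_width: 0.0853
```

```bash
python3 -c "
from h import *
go([0.533,-0.390,0.23],135.4)
snap('wrist','w13.png')"
```

```text
t 16.45 tcp [ 0.5722 -0.0107  0.2302] psi 184.65 F [-0.4 -0.4 -0.1] T [-0.01  0.02 -0.01] w 0.0853
turn 0.8596 then shift x,y,z [-2.384e-01 -2.976e-01  2.000e-04]
```

View pics/w13.png

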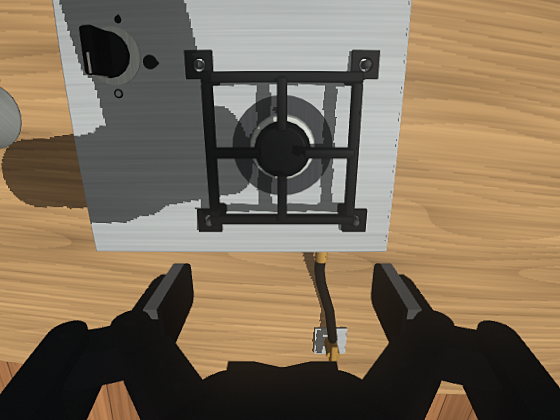

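Emit:
{"method": "play_rows", "body": {"plan": [0,0,0,0.143,-1,0,0,0,0.143,-1,0,0,0,0.143,-1,0,0,0,0.143,-1,0,0,0,0.143,-1,0,0,0,0.1446,-1,-0.02,-0.025,0,0,-1,-0.03,-0.0375,0,0,-1]}}

```text
t: 17.3
tcp_pos: [0.5633, -0.0896, 0.2279]
ee_rot: [-0.001, 0.378, 0.926, -0.0]
wrist_force: [1.3, -0.4, -0.1]
grip_width: 0.0853
```

Emit:
{"method": "play_rows", "body": {"plan": [-0.032,-0.04,0,0,-1,-0.032,-0.04,0,0,-1,-0.032,-0.04,0,0,-1,-0.025,-0.035,0,0,-1,-0.015,-0.03,0,0,-1,-0.005,-0.02,0,0,-1,0,-0.01,0,0,-1,0,0,0,0,-1]}}

```text
t: 18.1
tcp_pos: [0.5125, -0.3394, 0.2288]
ee_rot: [-0.001, 0.38, 0.925, 0.0]
wrist_force: [0.3, -0.3, 0.2]
grip_width: 0.0854
```

```bash
python3 -c "
from h import *
go([0.533,-0.390,0.23],135.4)
snap('wrist','w14.png')"
```

```text
t 18.1 tcp [ 0.5125 -0.3394  0.2288] psi 135.31 F [ 0.3 -0.3  0.2] T [ 0.08 -0.06  0.01] w 0.0854
turn -0.0015 then shift x,y,z [-0.0501 -0.0217 -0.0012]
```

View pics/w14.png

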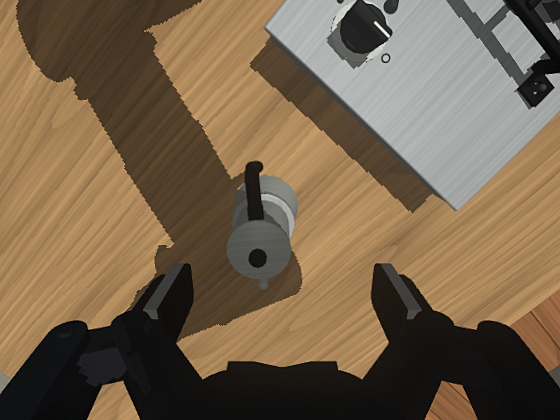

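Run:
```python
from h import *
b=load('w14');im=cv2.imread('pics/w14.png')
cv2.imwrite('pics/z15.png',cv2.resize(im[150:300,200:320],(480,600),interpolation=cv2.INTER_CUBIC))
k=onz(b,[(257,258)],.152);print('lidknob',k)
o,v=rays(b,[(257,258),(255,170)])
d=np.array([.1,0])
# handle line: direction in plane at same height
A=onz(b,[(252,205),(255,168)],.13);print(A, 'dir',np.degrees(np.arctan2(*(A[1]-A[0])[[1,0]])), np.degrees(np.arctan2(*(onz(b,[(255,168)],.13)[0]-k[0])[[1,0]])), np.degrees(np.arctan2(*(onz(b,[(264,287)],.125)[0]-k[0])[[1,0]])))
# base:
```

```text
lidknob [[ 0.5315153  -0.38932434  0.152     ]]
[[ 0.49882249 -0.36411262  0.13      ]
 [ 0.4776236  -0.33814821  0.13      ]] dir 129.23024135511403 136.48052996809304 -40.17148155579421
```

View pics/z15.png

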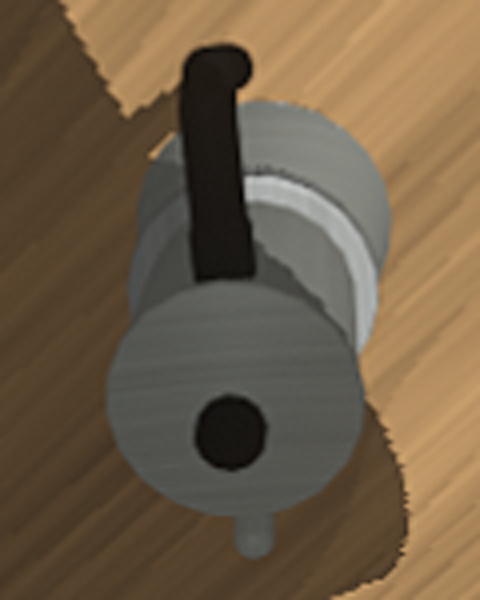

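```bash
python3 -c "
from h import *
go([0.532,-0.3897,0.12],137)"
```

```text
t 18.15 tcp [ 0.5132 -0.3386  0.2291] psi 135.37 F [0.1 0.3 1. ] T [ 0.05 -0.04  0.01] w 0.0857
turn -0.0284 then shift x,y,z [-0.0486 -0.0246  0.1091]
```

Emit:
{"method": "play_rows", "body": {"plan": [-0.01,-0.005,0,-0.028,-1,-0.02,-0.01,0,0,-1,-0.0186,-0.0096,0,0,-1,0,0,0.02,0,-1,0,0,0.03,0,-1,0,0,0.03,0,-1,0,0,0.02,0,-1,0,0,0.009,0,-1]}}

```text
t: 18.95
tcp_pos: [0.5317, -0.388, 0.118]
ee_rot: [-0.002, 0.366, 0.931, 0.0]
wrist_force: [-0.2, -0.1, -0.6]
grip_width: 0.0855
```

Emit:
{"method": "play_rows", "body": {"plan": [0,0,0,0,-1,0,0,0,0,-1]}}

```text
t: 19.15
tcp_pos: [0.5329, -0.3901, 0.122]
ee_rot: [0.001, 0.366, 0.931, -0.0]
wrist_force: [0.1, 1.4, 0.5]
grip_width: 0.0856
```

```bash
python3 -c "
from h import *
go([0.532,-0.3897,0.066],137)
snap('wrist','w15.png');snap('side','s15.png')
im=cv2.imread('pics/s15.png');cv2.imwrite('pics/z16.png',cv2.resize(im[90:190,260:360],(600,600),interpolation=cv2.INTER_CUBIC))"
```

```text
t 19.15 tcp [ 0.5329 -0.3901  0.122 ] psi 137.06 F [0.1 1.4 0.5] T [-0.01  0.02  0.05] w 0.0856
turn 0.0011 then shift x,y,z [ 0.0009 -0.0003  0.056 ]
```

View pics/w15.png

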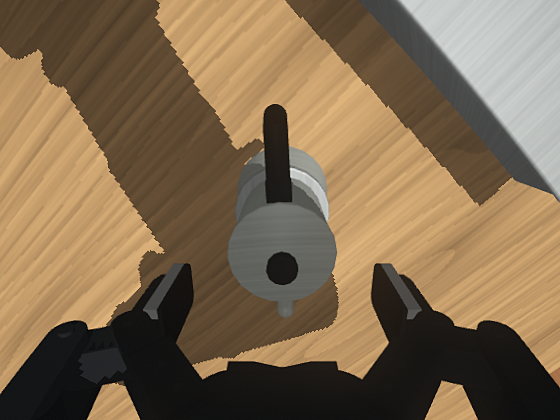

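View pics/z16.png

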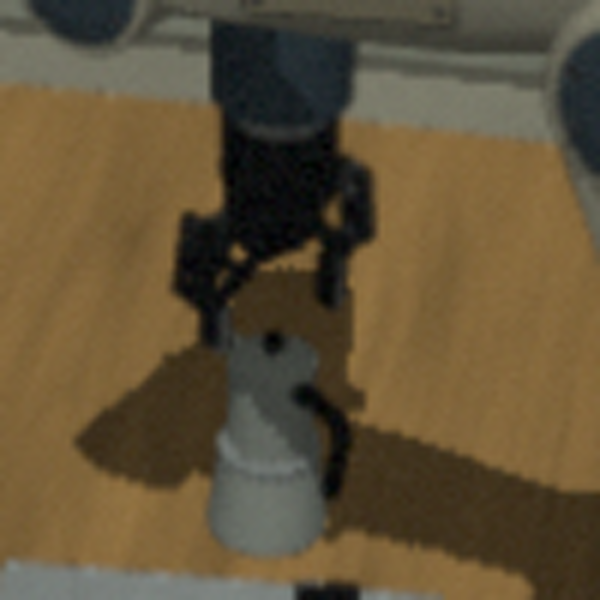

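```bash
python3 -c "
from h import *
print(onz(load('w15'),[(282.5,268)],.153))"
```

```text
[[ 0.53082267 -0.38843726  0.153     ]]
```

Emit:
{"method": "play_rows", "body": {"plan": [0,0,0.01,0,-1,0,0,0.015,0,-1,0,0,0.015,0,-1,0,0,0.01,0,-1,0,0,0.004,0,-1,0,0,0,0,-1,0,0,0,0,-1]}}

```text
t: 19.95
tcp_pos: [0.5325, -0.3905, 0.0674]
ee_rot: [0.001, 0.366, 0.93, -0.0]
wrist_force: [0.7, 0.3, 0.6]
grip_width: 0.0852
```

```bash
python3 -c "
from h import *
go([0.532,-0.3897,0.066],137)
snap('wrist','w16.png');snap('side','s16.png')
im=cv2.imread('pics/s16.png');cv2.imwrite('pics/z17.png',cv2.resize(im[90:190,260:360],(600,600),interpolation=cv2.INTER_CUBIC))"
```

```text
t 19.95 tcp [ 0.5325 -0.3905  0.0674] psi 137.01 F [0.7 0.3 0.6] T [-0.03 -0.    0.01] w 0.0852
turn 0.0002 then shift x,y,z [0.0009 0.0003 0.0014]
```

View pics/w16.png

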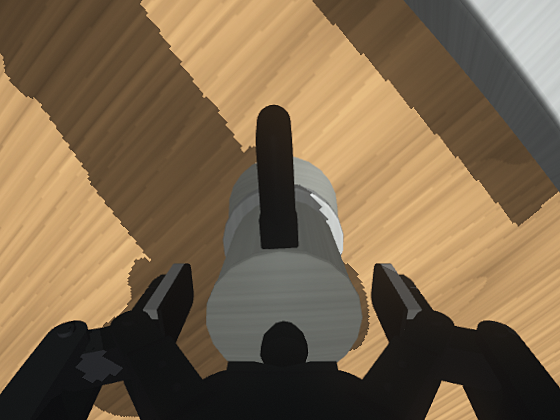

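View pics/z17.png

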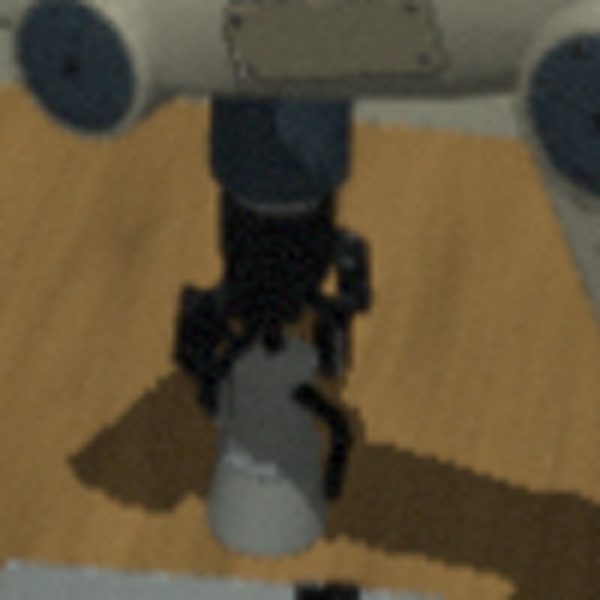

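Emit:
{"method": "play_rows", "body": {"plan": [0.001,0,0,0,-0.6,0,0,0,0,0,0,0,0,0,1,0,0,0,0,1,0,0,0,0,1,0,0,0,0,1]}}

```text
t: 20.65
tcp_pos: [0.5321, -0.3897, 0.0675]
ee_rot: [0.001, 0.366, 0.93, -0.0]
wrist_force: [2.7, 0.9, 4.8]
grip_width: 0.0571
```

Emit:
{"method": "play_rows", "body": {"plan": [0,0,-0.005,0,1,0,0,-0.01,0,1,0,0,-0.02,0,1,0,0,-0.03,0,1,0,0,-0.03,0,1,0,0,-0.03,0,1,0,0,-0.025,0,1,0,0,-0.01,0,1]}}

```text
t: 21.45
tcp_pos: [0.5315, -0.3901, 0.2294]
ee_rot: [0.002, 0.367, 0.93, -0.0]
wrist_force: [-0.0, -0.8, -4.5]
grip_width: 0.0569
```

```bash
python3 -c "
from h import *
go([0.5355,-0.0143,0.22],137)
snap('wrist','w17.png');snap('side','s17.png')
im=cv2.imread('pics/s17.png');cv2.imwrite('pics/z18.png',cv2.resize(im[60:190,250:370],(550,600),interpolation=cv2.INTER_CUBIC))"
```

```text
t 21.45 tcp [ 0.5315 -0.3901  0.2294] psi 136.99 F [-0.  -0.8 -4.5] T [-0.07 -0.08  0.03] w 0.0569
turn -0.0003 then shift x,y,z [0.2534 0.2776 0.0094]
```

View pics/w17.png

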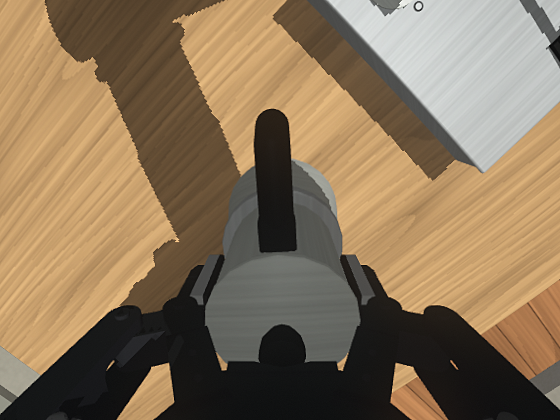

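View pics/z18.png

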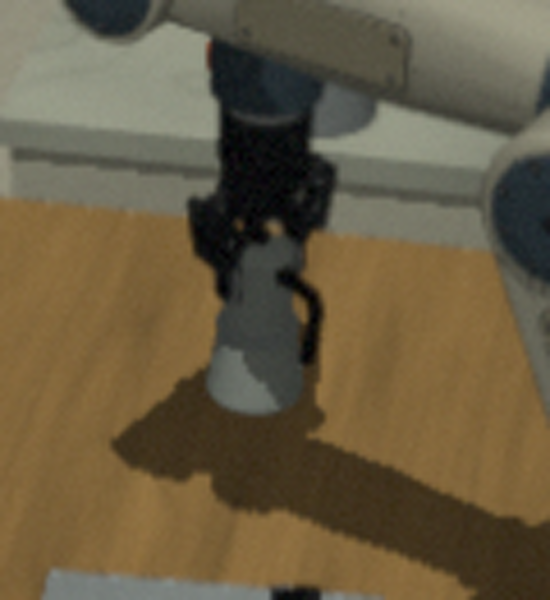

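Emit:
{"method": "play_rows", "body": {"plan": [0.01,0.011,0,0,1,0.02,0.022,0,0,1,0.025,0.0275,0,0,1,0.027,0.03,0,0,1,0.027,0.03,0,0,1,0.027,0.03,0,0,1,0.027,0.03,0,0,1,0.027,0.03,0,0,1]}}

```text
t: 22.35
tcp_pos: [0.5344, -0.1041, 0.2244]
ee_rot: [-0.002, 0.367, 0.93, -0.0]
wrist_force: [1.6, -0.6, -4.6]
grip_width: 0.057
```

Emit:
{"method": "play_rows", "body": {"plan": [0.025,0.027,0,0,1,0.02,0.022,0,0,1,0.012,0.012,0,0,1,0.005,0.005,0,0,1,0,0,0,0,1,0,0,0,0,1,0,0,0,0,1]}}

```text
t: 23.05
tcp_pos: [0.5354, -0.0164, 0.2262]
ee_rot: [-0.0, 0.367, 0.93, -0.0]
wrist_force: [-1.0, -0.4, -3.5]
grip_width: 0.0568
```

```bash
python3 -c "
from h import *
go([0.536,-0.015,0.1835],137)
snap('wrist','w18.png')"
```

```text
t 23.05 tcp [ 0.5354 -0.0164  0.2262] psi 136.94 F [-1.  -0.4 -3.5] T [-0.02  0.03 -0.03] w 0.0568
turn -0.0011 then shift x,y,z [0.0005 0.0014 0.0427]
```

View pics/w18.png

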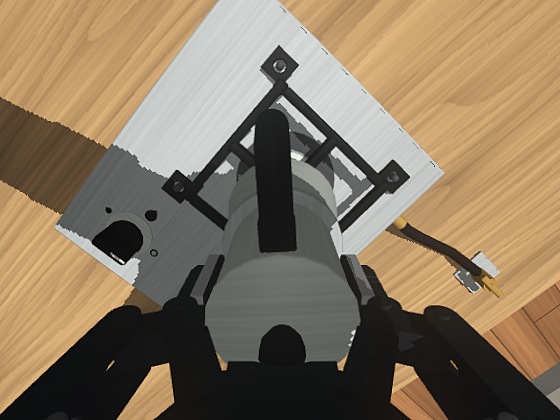

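Pot is over the support. The base is about 43 mm above it, so I'll lower gently.

Emit:
{"method": "play_rows", "body": {"plan": [0.0005,0.0012,0.01,0,1,0,0,0.012,0,1,0,0,0.008,0,1,0,0,0.004,0,1,0,0,0.002,0,1,0,0,0.002,0,1,0,0,0,0,1]}}

```text
t: 23.8
tcp_pos: [0.5361, -0.0142, 0.1887]
ee_rot: [0.0, 0.366, 0.93, 0.0]
wrist_force: [-0.4, 0.2, -4.7]
grip_width: 0.0566
```

Emit:
{"method": "play_rows", "body": {"plan": [0,0,0.001,0,1,0,0,0.001,0,1,0,0,0,0,1]}}

```text
t: 24.1
tcp_pos: [0.536, -0.0142, 0.1867]
ee_rot: [-0.0, 0.366, 0.93, 0.0]
wrist_force: [0.2, -0.2, -4.0]
grip_width: 0.0568
```

```bash
python3 -c "
from h import *
go([0.536,-0.015,0.1835],137)"
```

```text
t 24.1 tcp [ 0.536  -0.0142  0.1867] psi 137.0 F [ 0.2 -0.2 -4. ] T [ 0.03 -0.02 -0.05] w 0.0568
turn 0.0001 then shift x,y,z [-0.0006 -0.0006  0.0032]
```

Emit:
{"method": "play_rows", "body": {"plan": [0,0,0.001,0,1,0,0,0.001,0,1,0,0,0.0005,0,1,0,0,0,0,1]}}

```text
t: 24.5
tcp_pos: [0.536, -0.0142, 0.1841]
ee_rot: [-0.0, 0.366, 0.93, -0.0]
wrist_force: [-0.2, 1.3, -4.7]
grip_width: 0.057
```

Emit:
{"method": "play_rows", "body": {"plan": [0,0,0.0007,0,1,0,0,0,0,1]}}

```text
t: 24.7
tcp_pos: [0.5361, -0.0142, 0.1835]
ee_rot: [0.0, 0.366, 0.93, 0.0]
wrist_force: [-0.0, 1.0, -4.2]
grip_width: 0.0569
```

Emit:
{"method": "play_rows", "body": {"plan": [0,0,0.0007,0,1,0,0,0,0,1]}}

```text
t: 24.9
tcp_pos: [0.5361, -0.0143, 0.1834]
ee_rot: [0.0, 0.366, 0.93, 0.0]
wrist_force: [-0.6, 1.0, 0.0]
grip_width: 0.0564
```

Emit:
{"method": "play_rows", "body": {"plan": [0,0,0.0003,0,1,0,0,0,0,-0.33,0,0,0,0,-0.45,0,0,0,0,-0.7,0,0,0,0,-1,0,0,0,0,-1,0,0,0,0,-1]}}

```text
t: 25.6
tcp_pos: [0.5361, -0.0142, 0.1824]
ee_rot: [0.0, 0.366, 0.93, -0.0]
wrist_force: [0.2, 0.8, -0.3]
grip_width: 0.0854
```

```bash
python3 -c "
from h import *
go([0.536,-0.0143,0.33],137)
snap('wrist','w19.png');snap('side','s19.png')
im=cv2.imread('pics/s19.png');cv2.imwrite('pics/z19.png',cv2.resize(im[140:280,225:365],(600,600),interpolation=cv2.INTER_CUBIC))"
```

```text
t 25.6 tcp [ 0.5361 -0.0142  0.1824] psi 137.0 F [ 0.2  0.8 -0.3] T [-0.01 -0.02  0.01] w 0.0854
turn 0.0001 then shift x,y,z [ 0.000e+00 -1.000e-04 -1.476e-01]
```

View pics/w19.png

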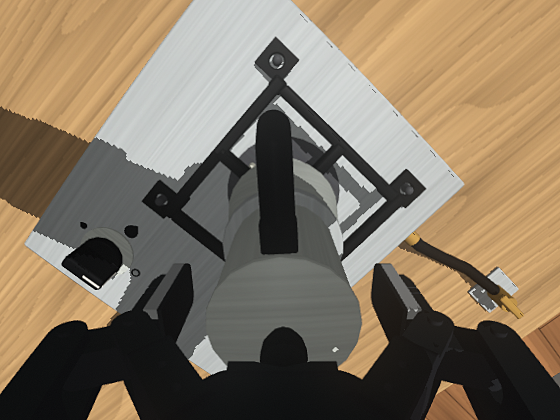

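View pics/z19.png

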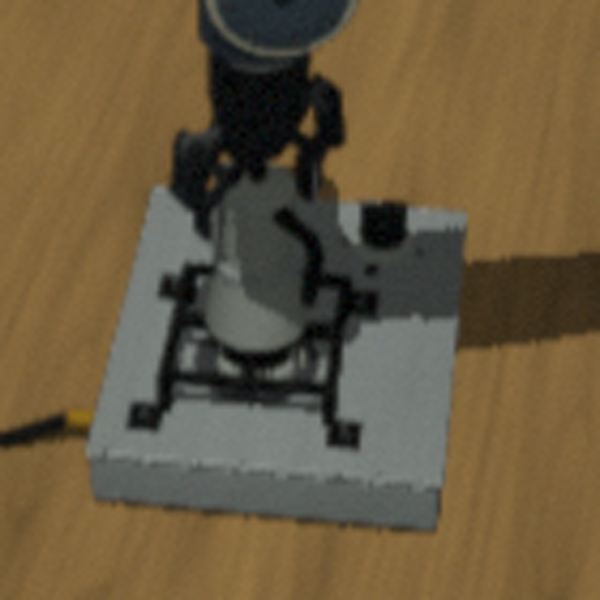

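Emit:
{"method": "play_rows", "body": {"plan": [0,0,-0.004,0,-1,0,0,-0.01,0,-1,0,0,-0.02,0,-1,0,0,-0.03,0,-1,0,0,-0.035,0,-1,0,0,-0.02,0,-1,0,0,0,0,-1,0,0,0,0,-1]}}

```text
t: 26.5
tcp_pos: [0.5362, -0.0141, 0.3022]
ee_rot: [0.0, 0.366, 0.93, 0.001]
wrist_force: [-0.4, 0.3, 0.2]
grip_width: 0.0858
```

```bash
python3 -c "
from h import *
go([0.50,-0.182,0.30],184.7)
snap('wrist','w20.png');snap('side','s20.png')
im=cv2.imread('pics/s20.png');cv2.imwrite('pics/z20.png',cv2.resize(im[140:280,225:365],(600,600),interpolation=cv2.INTER_CUBIC))"
```

```text
t 26.5 tcp [ 0.5362 -0.0141  0.3022] psi 137.0 F [-0.4  0.3  0.2] T [-0.01 -0.06  0.  ] w 0.0858
turn -0.8324 then shift x,y,z [ 0.0498 -0.1644  0.0022]
```

View pics/w20.png

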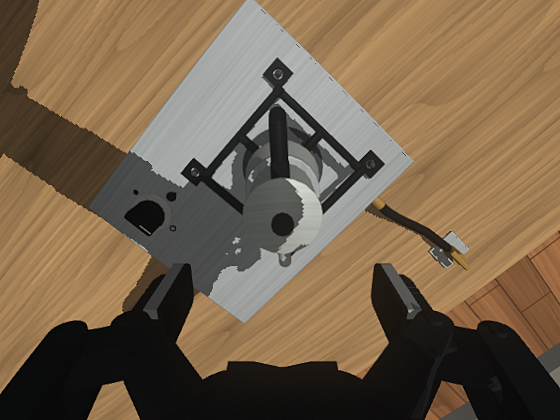

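View pics/z20.png

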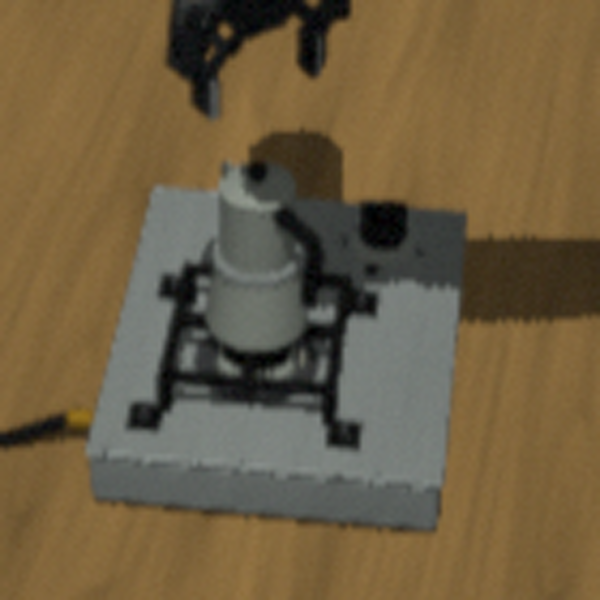

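```bash
python3 -c "
from h import *
print(onz(load('w20'),[(283,224)],.268))"
```

```text
[[ 0.53654826 -0.0140837   0.268     ]]
```

Emit:
{"method": "play_rows", "body": {"plan": [0,-0.01,0,-0.139,-0.5,0.01,-0.02,0,-0.139,-0.5,0.01,-0.03,0,-0.139,-0.5,0.01,-0.03,0,-0.139,-0.5,0.01,-0.03,0,-0.138,-0.5,0.01,-0.02,0,-0.138,-0.5,0,-0.01,0,0,-0.5,0,0,0,0,-0.5]}}

```text
t: 27.4
tcp_pos: [0.4415, -0.137, 0.3009]
ee_rot: [-0.001, -0.039, 0.999, 0.0]
wrist_force: [0.1, -0.4, 1.2]
grip_width: 0.0637
```

```bash
python3 -c "
from h import *
go([0.48,-0.182,0.20],184.7)
"
```

```text
t 27.4 tcp [ 0.4415 -0.137   0.3009] psi 184.44 F [ 0.1 -0.4  1.2] T [-0.02 -0.06 -0.06] w 0.0637
turn -0.0046 then shift x,y,z [-0.0347 -0.048   0.1009]
```

Emit:
{"method": "play_rows", "body": {"plan": [-0.01,-0.02,0,-0.0046,-0.2,-0.015,-0.02,0.01,0,-0.2,-0.01,-0.008,0.02,0,-0.2,0,0,0.03,0,-0.2,0,0,0.03,0,-0.2,0,0,0.01,0,-0.2,0,0,0,0,-0.2,0,0,0,0,-0.2]}}

```text
t: 28.2
tcp_pos: [0.4816, -0.1812, 0.2028]
ee_rot: [0.001, -0.043, 0.999, -0.001]
wrist_force: [-1.2, -0.4, -0.5]
grip_width: 0.0511
```

```bash
python3 -c "
from h import *
go([0.48,-0.182,0.20],184.7)
snap('wrist','w21.png')
im=cv2.imread('pics/w21.png');cv2.imwrite('pics/z21.png',cv2.resize(im[150:270,210:350],(700,600),interpolation=cv2.INTER_CUBIC))"
```

```text
t 28.2 tcp [ 0.4816 -0.1812  0.2028] psi 184.93 F [-1.2 -0.4 -0.5] T [ 0.02  0.01 -0.01] w 0.0511
turn 0.0041 then shift x,y,z [ 0.0017 -0.0007  0.0028]
```

View pics/w21.png

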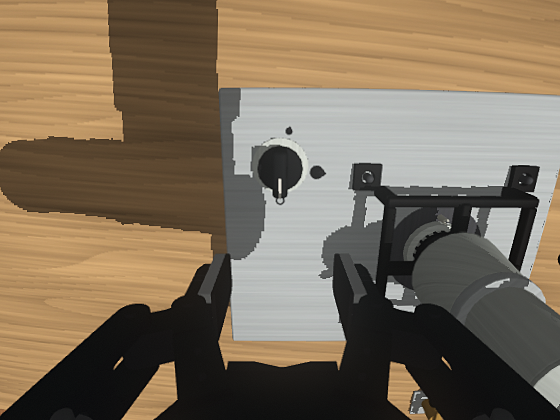

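View pics/z21.png

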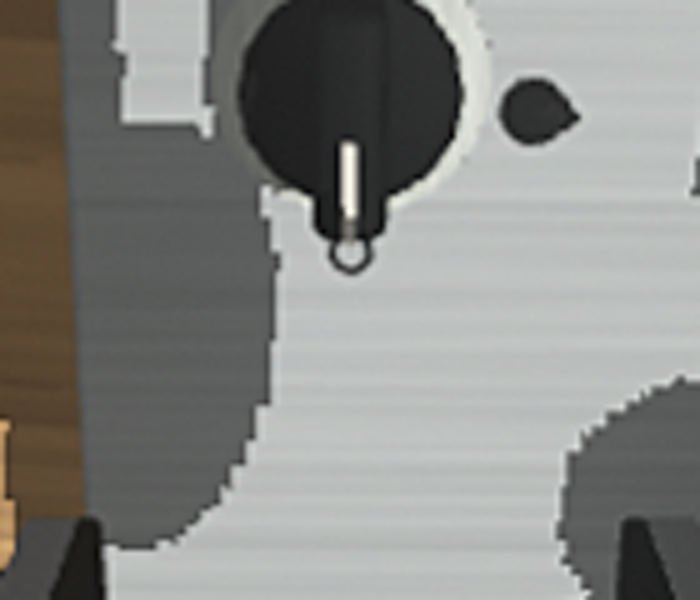

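Run:
```python
from h import *
b=load('w21');im=cv2.imread('pics/w21.png');cv2.imwrite('pics/z22.png',cv2.resize(im[130:215,240:325],(600,600),interpolation=cv2.INTER_CUBIC))
a=np.radians(4.75);u=np.array([np.cos(a),np.sin(a),0])
T=onz(b,[(280,197.5)],.115);print(T,T-.02*u)
L=onz(b,[(279.7,178),(279.9,195)],.115);e=L[1]-L[0];print(np.degrees(np.arctan2(e[1],e[0])))
```

```text
[[ 0.47880727 -0.18409063  0.115     ]] [[ 0.45887596 -0.1857468   0.115     ]]
5.444866585876027
```

View pics/z22.png

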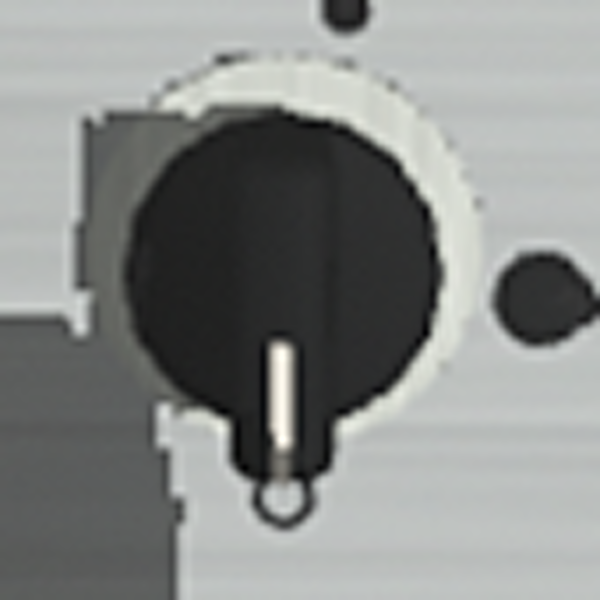

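Run:
```python
from h import *
b=load('w21')
print(onz(b,[(279.9,167.6)],.088)); T=onz(b,[(240+127/7.06,168),(240+443/7.06,168)],.088);print(np.linalg.norm(T[0]-T[1]))
go([0.459,-0.1845,0.115],184.75)
```

```text
[[ 0.45876827 -0.18608619  0.088     ]]
0.040612094892650594
t 28.25 tcp [ 0.4818 -0.1812  0.2032] psi 184.94 F [ 0.6  0.6 -0.3] T [ 0.02  0.   -0.03] w 0.0512
turn 0.0033 then shift x,y,z [ 0.023  -0.0014  0.0882]
```

Emit:
{"method": "play_rows", "body": {"plan": [0.01,0,0.01,0.004,-0.2,0.0127,-0.002,0.03,0,-0.2,0,0,0.03,0,-0.2,0,0,0.02,0,-0.2,0,0,0.01,0,-0.2,0,0,0,0,-0.2,0,0,0,0,-0.2,0,0,0,0,-0.2]}}

```text
t: 29.05
tcp_pos: [0.4595, -0.1853, 0.103]
ee_rot: [0.001, -0.041, 0.999, -0.0]
wrist_force: [-0.6, -0.4, -0.2]
grip_width: 0.0512
```

```bash
python3 -c "
from h import *
snap('wrist','w22.png')
P=[];C=[]
for i in range(6):
    s=cams.snapshot('wrist');st=monitor.state();P.append(psi(st));C.append(st['tcp_pos'])
print(np.round(P,2),np.mean(P),np.mean(C,0))
go([0.459,-0.1852,0.069],184.65)"
```

```text
[184.71 184.71 184.71 184.71 184.71 184.71] 184.71109147538849 [ 0.45865297 -0.18507979  0.10207051]
t 29.4 tcp [ 0.4584 -0.185   0.1017] psi 184.71 F [ 0.2 -0.4 -0.5] T [ 0.03 -0.04  0.03] w 0.0514
turn 0.0011 then shift x,y,z [-0.0006 -0.0002  0.0327]
```

View pics/w22.png

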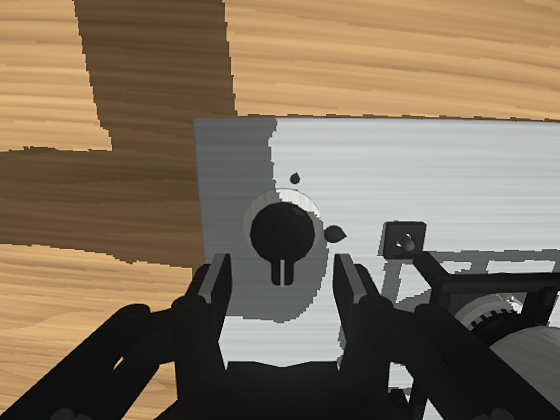

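Emit:
{"method": "play_rows", "body": {"plan": [0,0,0.01,0,-0.2,0,0,0.015,0,-0.2,0,0,0.008,0,-0.2,0,0,0,0,-0.2,0,0,0,0,0.3,0,0,0,0,0.5]}}

```text
t: 30.0
tcp_pos: [0.4587, -0.1851, 0.069]
ee_rot: [0.001, -0.041, 0.999, -0.0]
wrist_force: [0.9, 0.4, -0.2]
grip_width: 0.0228
```

```bash
python3 -c "
from h import *
snap('wrist','w23.png')
go([0.459,-0.1852,0.068],184.65)"
```

```text
t 30.05 tcp [ 0.4588 -0.1852  0.0691] psi 184.71 F [-0.8  0.4 -0.3] T [ 0.07 -0.02  0.01] w 0.0212
turn 0.0011 then shift x,y,z [-0.0002 -0.0001  0.0011]
```

View pics/w23.png

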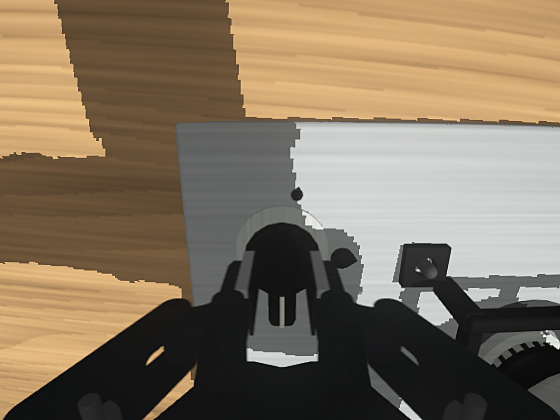

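Bar centred between the pads, with no contact. I'll close on it.

Emit:
{"method": "play_rows", "body": {"plan": [0,0,0,0.002,0.6,0,0,0,0,0.75,0,0,0,0,1,0,0,0,0,1,0,0,0,0,1]}}

```text
t: 30.55
tcp_pos: [0.4586, -0.1853, 0.069]
ee_rot: [0.0, -0.04, 0.999, -0.0]
wrist_force: [-0.5, -0.7, 4.7]
grip_width: 0.0114
```

```bash
python3 -c "
from h import *
go([0.459,-0.1852,0.068],184.65)"
```

```text
t 30.55 tcp [ 0.4586 -0.1853  0.069 ] psi 184.61 F [-0.5 -0.7  4.7] T [-0.16  0.33  0.  ] w 0.0114
turn -0.0008 then shift x,y,z [-0.0004  0.      0.001 ]
```

Emit:
{"method": "play_rows", "body": {"plan": [0,0,0.002,0,1,0,0,0.002,0,1,0,0,0.0015,0,1,0,0,0,0,1,0,0,0,0,1]}}

```text
t: 31.05
tcp_pos: [0.4586, -0.1853, 0.0637]
ee_rot: [0.0, -0.04, 0.999, -0.0]
wrist_force: [-1.7, 0.1, 8.4]
grip_width: 0.0118
```

```bash
python3 -c "
from h import *
go([0.459,-0.1852,0.068],184.65)"
```

```text
t 31.05 tcp [ 0.4586 -0.1853  0.0637] psi 184.61 F [-1.7  0.1  8.4] T [0.06 0.71 0.04] w 0.0118
turn -0.0006 then shift x,y,z [-0.0004  0.0001 -0.0043]
```

Emit:
{"method": "play_rows", "body": {"plan": [0,0,0.0012,0,1,0,0,0,0,1,0,0,0,0,1]}}

```text
t: 31.35
tcp_pos: [0.4586, -0.1852, 0.0626]
ee_rot: [0.001, -0.04, 0.999, -0.0]
wrist_force: [-1.5, 1.1, 9.1]
grip_width: 0.0115
```

```bash
python3 -c "
from h import *
snap('wrist','w24.png')
go([0.459,-0.1852,0.068],184.65)"
```

```text
t 31.4 tcp [ 0.4586 -0.1853  0.0627] psi 184.61 F [-2.4  0.9  8.4] T [ 0.15  0.79 -0.02] w 0.0112
turn -0.0006 then shift x,y,z [-0.0004  0.0001 -0.0053]
```

View pics/w24.png

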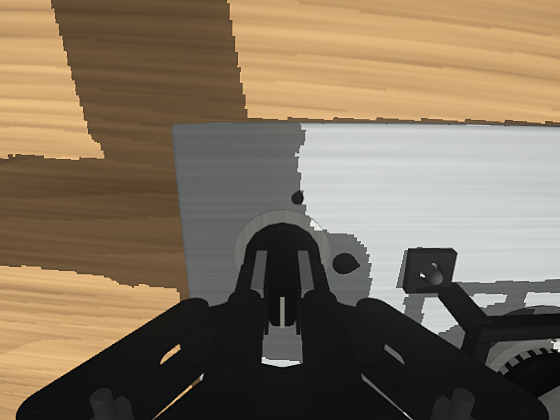

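Emit:
{"method": "play_rows", "body": {"plan": [0,0,0.0007,0,1,0,0,0,-0.04,1,0,0,0,-0.06,1,0,0,0,-0.05,1,0,0,0,0,1]}}

```text
t: 31.9
tcp_pos: [0.4587, -0.1856, 0.0621]
ee_rot: [0.0, -0.116, 0.993, -0.001]
wrist_force: [-2.4, -1.0, 9.4]
grip_width: 0.0118
```

```bash
python3 -c "
from h import *
snap('wrist','w25.png')
go([0.459,-0.1852,0.068],264.8)"
```

```text
t 31.95 tcp [ 0.4586 -0.1856  0.0621] psi 193.24 F [-2.2 -1.4  8.4] T [-0.2   0.83  0.07] w 0.0119
turn -1.249 then shift x,y,z [-0.0004 -0.0003 -0.0059]
```

View pics/w25.png

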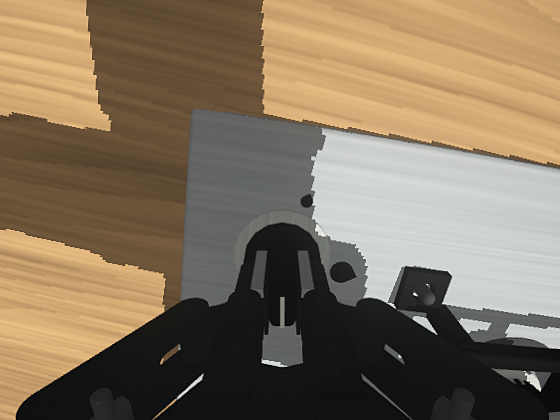

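Emit:
{"method": "play_rows", "body": {"plan": [0,0,0,-0.1,1,0,0,0,-0.12,1,0,0,0,-0.12,1,0,0,0,-0.12,1,0,0,0,-0.12,1,0,0,0,-0.12,1,0,0,0,-0.05,1,0,0,0,0,1]}}

```text
t: 32.75
tcp_pos: [0.4594, -0.1867, 0.0626]
ee_rot: [0.0, -0.472, 0.882, -0.002]
wrist_force: [-0.8, -4.7, 7.9]
grip_width: 0.0115
```

```bash
python3 -c "
from h import *
go([0.4585,-0.1855,0.0625],264.8)"
```

```text
t 32.75 tcp [ 0.4594 -0.1867  0.0626] psi 236.3 F [-0.8 -4.7  7.9] T [-1.71  0.45  0.01] w 0.0115
turn -0.4975 then shift x,y,z [-0.0011  0.001   0.0001]
```

Emit:
{"method": "play_rows", "body": {"plan": [0,0,0,-0.1,1,0,0,0,-0.12,1,0,0,0,-0.12,1,0,0,0,-0.1,1,0,0,0,-0.058,1,0,0,0,0,1,0,0,0,0,1]}}

```text
t: 33.45
tcp_pos: [0.4604, -0.187, 0.0631]
ee_rot: [0.0, -0.674, 0.739, -0.003]
wrist_force: [0.2, -5.9, 7.7]
grip_width: 0.012
```

```bash
python3 -c "
from h import *
go([0.4585,-0.1855,0.0625],264.8)
snap('wrist','w26.png')"
```

```text
t 33.45 tcp [ 0.4604 -0.187   0.0631] psi 264.77 F [ 0.2 -5.9  7.7] T [-2.1  -0.19 -0.03] w 0.012
turn -0.0006 then shift x,y,z [-0.0013  0.002   0.0006]
```

View pics/w26.png

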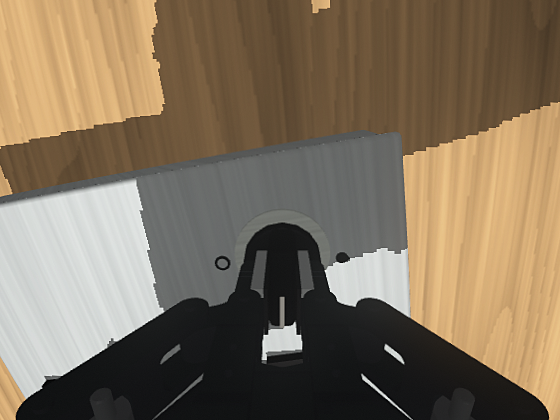

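Emit:
{"method": "play_rows", "body": {"plan": [0,0,-0.0015,0,1,0,0,-0.001,0,1,0,0,0,0,0.7,0,0,0,0,0.5,0,0,0,0,0.2,0,0,0,0,0,0,0,0,0,0]}}

```text
t: 34.2
tcp_pos: [0.4579, -0.1848, 0.0632]
ee_rot: [-0.0, -0.674, 0.739, 0.0]
wrist_force: [0.4, -0.4, -0.0]
grip_width: 0.0427
```

Emit:
{"method": "play_rows", "body": {"plan": [0,0,-0.01,0,0,0,0,-0.02,0,0,0,0,-0.03,0,0,0,0,-0.03,0,0,0,0,-0.03,0,0,0.02,0,-0.01,0,0,0,0,0,0,0,0,0,0,0,0]}}

```text
t: 35.0
tcp_pos: [0.4563, -0.2048, 0.1937]
ee_rot: [0.0, -0.673, 0.739, 0.0]
wrist_force: [-0.8, 0.5, -1.0]
grip_width: 0.0425
```

```bash
python3 -c "
from h import *
go([0.4585,-0.1855,0.0625],264.8)
snap('wrist','w27.png');snap('top','t27.png');snap('side','s27.png')
im=cv2.imread('pics/s27.png');cv2.imwrite('pics/z27.png',cv2.resize(im[140:280,225:365],(600,600),interpolation=cv2.INTER_CUBIC))"
```

```text
t 35.0 tcp [ 0.4563 -0.2048  0.1937] psi 264.65 F [-0.8  0.5 -1. ] T [0.02 0.04 0.01] w 0.0425
turn -0.0027 then shift x,y,z [-0.0195 -0.0005  0.1312]
```

View pics/w27.png

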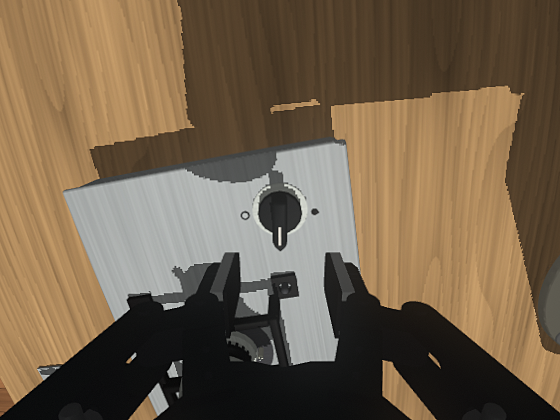

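View pics/z27.png

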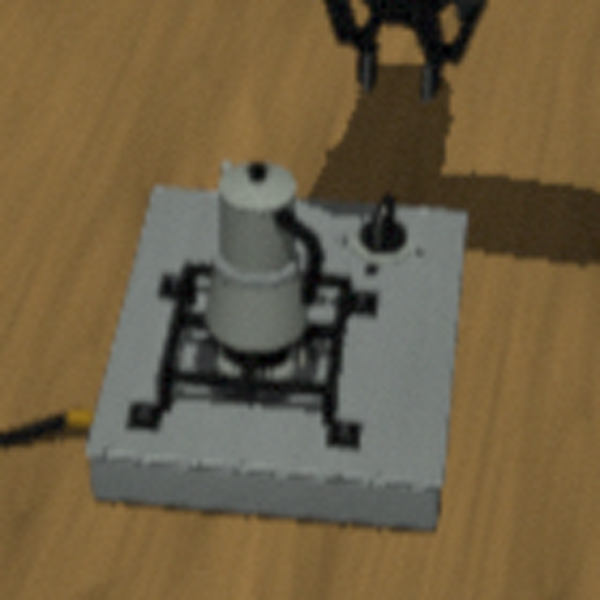

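View pics/t27.png

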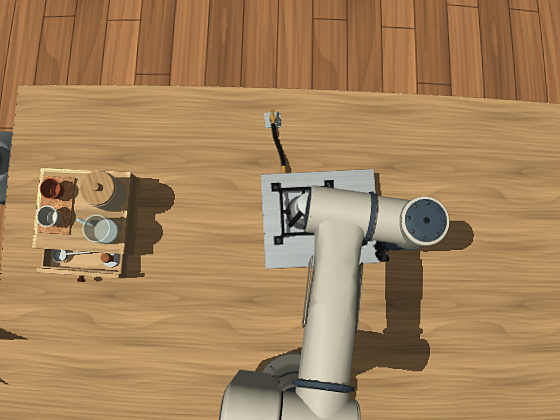

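```bash
python3 -c "
from h import *
b=load('w27')
A=onz(b,[(279.5,228),(280,248)],.111);e=A[1]-A[0];print(np.degrees(np.arctan2(e[1],e[0]))-4.75)
t=cv2.absdiff(cv2.imread('pics/t27.png'),cv2.imread('pics/top0.png'))[165:245,30:125];print(t.max(),t.mean())
print(workorder.hand_in())"
```

```text
81.05407906659416
5 1.1530263157894738
the job is handed in; nothing more can be done
None
```

The job is done and handed in at about 35 s of the 72 s; hand-in reported no verdict.

**What I did**
- **Pan support:** I lifted it by one finger and lowered it over the four pins. I let go after the wrist force showed the feet resting on the hob top.
- **Coffee pot:** I carried it over, lowered it to light contact of about 4 N on the support, and released it.
- **Knob:** I gripped it, pushed it in about 6 mm at roughly 9 N, turned it about 80° anticlockwise, and let go.

**Last checks**
- **Support:** The wrist picture taken after release shows the pins in the drilled feet.
- **Pot:** It stands upright in the side view. Its axis was measured within about 1.5 mm of the burner's.
- **Knob:** The pointer measured about 81° (1.41 rad) from off. The gripper's own turn gave 1.40 rad.
- **Shelf:** The canister and mug area looks the same in the top picture as at the start.
- **Robot:** The gripper is clear, with about zero wrist force.

**What disagreed**
- **Finger length:** My first two attempts to grip the support closed above its finger. The real fingertips sit about 25 mm behind the reported TCP. I corrected for this from the side and wrist views and from contact, and used it for all later grasps.
- **Burner position:** My estimates from the pins and from the burner cap differed by 1 to 2 mm. I used a value between them, and the support went down over the pins without resistance.
- **Grip width:** The reported finger opening read 1 to 2 mm too small on known sizes.

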